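Turn the oat biscuit over with the turner

ROBOT

A 6-joint arm with a two-finger parallel gripper is mounted at the origin on a cart in front of the work surface, level with it; the furniture and walls round the work are solid. World frame = base frame: x ahead of the robot, y to its left, z up, the work surface at z = 0. Lengths are in m, angles in rad, forces in N, time in s.
With the tool pointing down it reaches from about 0.275 to 0.825 m from the base axis. Payload 5.2 kg.
Tool frame: the origin (TCP) lies on the mounting face of the last link; the fingertips stand tips_ahead ahead of it and the grasp point (between the pads) lies 167 mm ahead of it (tips_ahead is the distance from the TCP to the fingertips, in m); x points along the fingers, y is the direction in which the jaws open and shut, and the axes are right-handed (so a half turn about x gives the same grasp; the last joint's range is limited). The gripper opens to 93 mm and grips with 3 to 60 N. Pads are 15 mm wide; open, the fingers measure 128 mm over their backs; the gripper's body (75 mm by 188 mm) begins 65 mm behind the grasp point.
Start: joints at [1.018, 0.259, 1.535, -0, 1.348, -0.203], TCP at [0.188, 0.517, 0.405] pointing down, gripper open.
Joint ranges: [-3.14, 3.14], [-0.91, 2.08], [0.19, 2.58], [-1.22, 4.36], [0.22, 2.71], [-3.12, 3.12]. Speed limits (rad/s): [2.57, 2.57, 3.14, 3.14, 3.14, 3.14].

INTERFACE

Orientations are given as a unit quaternion [x, y, z, w].
In Python, from bench import sense, snapshot, job_done, tips_ahead gives the robot as it stands. The module is installed in compiled form; this text tells all that it offers.
- The arm moves only by the tool drive_tool, never from a script. Its argument "targets" is one flat list of numbers, 7 for each row, row after row: the turn, a rotation vector about the tool's x, y, z in rad, then the shift along the tool's x, y, z in m, then the closure in counts, from 0 (fully open) to 255 (shut). A call has 1 to 20 rows; each row is the pose to reach, as a shift and turn from the pose measured when the call began, along the tool's axes at that moment; what a row does not reach only later rows make up. A row lasts 1/10 s, in which the tool goes at most 50 mm and 8.59 degrees, less where a joint would pass 70% of its speed; a pose out of reach is approached as far as the arm can. A call with a gripper value outside its range is refused whole. The fingers move at their own pace and stop on an object; the grip force is fixed at half the most. Time passes only in rows, so rows that repeat a pose let the fingers close. It gives the time, the measured TCP pose, the force and the opening at its end, in the units of the state.
- sense(): the state, without advancing time (a new reading comes with each control period).
- snapshot(name): name is "scene" or "side" or "wrist"; returns a dict with "img" (480x640x3 uint8, blue, green, red), "camera_matrix" (3x3 intrinsics, pixels), "position" and "attitude" of the camera in the world. Camera axes: x right, y down, z forward; pixel columns grow to the right and rows downward; lengths in m; the calibration is good to about 2 mm. The wrist camera is an equidistant fisheye: a pixel r from the principal point sees the ray r / f radians off the axis. A picture is of the moment at which its call begins. There is no depth.
- job_done(): hands the job in, once; it reports no verdict.
The state is a dict: "clock": time; "joint_positions": joint angles; "qvel": joint speeds; "tau": joint torques, N m; "position": TCP position; "ee_rot": TCP orientation; "ft_force": force on the tool from outside, world axes, zero at the start; "torque": the same for the moment, N m; "finger_gap": finger opening in m.
Only numpy, scipy, OpenCV 4.12 (cv2) and the standard library are available. Lean on these libraries where they do the work, as an engineer would, in place of code of your own. Each camera call takes 0.05 s, during which the arm holds its last target.

TASK

Pick up the turner and use it to flip the round biscuit upside down on the wooden board, so that its underside can cool: do not touch the biscuit with the gripper, do not lift it high or toss it, and leave the two square crackers where they lie. When the biscuit lies flat on the board with its pricked face down, lay the turner down on its blade on the bare table beside the board and let go.

Things in the scene. Friction and masses are not known exactly. Their poses are not given: they have to be found in the camera images.
- turner_grip (a point): Centre of the level black handle (22 mm wide, 18 mm high, from 57 mm behind to 37 mm ahead of this point) of a cranked steel turner lying blade down right of the board. x runs towards the blade, z up. Blade: flat, level, 2 mm thick, 76 mm wide, 75 to 170 mm ahead of this point (straight front edge at 170), underside 55 mm below it. 0.15 kg, balances about 90 mm ahead.
- biscuit_center (a point): Centre of the round biscuit: hard disc, 96 mm across, 18 mm thick, 0.06 kg, loose on the board; z points out of its pricked face (up at first; the other face is plain). Faces are flat to radius 32 mm, then bevelled: at the rim the underside is 7 mm clear of the board, so a thin blade slips about 9 mm under it. The board is bare for 190 mm left (+y) of its centre.
- cracker_1: Square cracker, 72 x 72 x 12 mm, same dough, loose on the board; leave it alone. Origin: centre of its underside. Both crackers and the biscuit lie in one row, in any order, 110 mm apart, along the long side (roughly world x) of the fixed wooden board: 360 x 280 mm, top 12 mm above the table, the row 60 mm right (-y) of its middle line.
- cracker_2: The other square cracker, just like cracker_1; origin at the centre of its underside. Leave it alone.
There are look-alikes about, which are no part of the job. Leave any black, green or red look-alike of the part that bears biscuit_center alone.

How it is judged:
By the outcome, as a careful person would: the job done as asked, in the order asked, and still so for the second after the job is handed in, with the robot touching nothing.
It also fails if it takes over 54 s, if anything falls off the work surface, if the arm or the gripper's body presses on something with over 40 N, if the wrist force passes 120 N, or if a joint passes its speed limit or range.

## Working session

There is one attempt and no reset: what is moved stays moved. The work goes in short steps, Python scripts to look and compute and a tool call to move; the robot and the scene stay as the last step left them, time stands still between calls to the robot, and variables do not carry over. Pictures are saved under pics/ and viewed, and the job is handed in when it is done.

Besides the shell and the picture viewer there is one more tool, called after ">>>" in YAML: its name, and indented under it one key for each argument. drive_tool: Moves the arm, as the interface text tells. Its arguments: {"type":"object","properties":{"targets":{"type":"array","items":{"type":"number"}}},"required":["targets"]}

```bash
mkdir -p pics; cat > h.py <<'E'
import numpy as np, cv2
from bench import sense, snapshot, job_done, tips_ahead
E
python3 - <<'E'
from h import *
import pickle
s=sense()
for k,v in s.items(): print(k,np.round(v,4))
print(tips_ahead)
for n in ("scene","side","wrist"):
    d=snapshot(n); cv2.imwrite(f"pics/{n}0.png",d["img"]); pickle.dump(d,open(f"{n}0.pkl","wb"))
    print(n,np.round(d["camera_matrix"],1).tolist(),np.round(d["position"],4),np.round(d["attitude"],4).tolist())
E
```

```text
clock 0.0
joint_positions [ 1.0182  0.2594  1.536   0.      1.348  -0.2028]
qvel [-0.0014 -0.0013 -0.0006 -0.0005 -0.0004  0.0017]
tau [-2.60000e-03 -4.37308e+01 -2.84003e+01  7.14000e-02  4.15000e-02
 -2.00000e-04]
position [0.1884 0.5165 0.4039]
ee_rot [ 0.1225  0.6966 -0.1236  0.6961]
ft_force [-0.3098  0.8676  0.5414]
torque [ 0.0457 -0.0136 -0.0159]
finger_gap 0.0927
0.1861
scene [[484.9, 0.0, 315.3], [0.0, 484.9, 249.2], [0.0, 0.0, 1.0]] [0.8733 0.2725 0.7578] [0.3701, 0.8734, -0.2924, -0.1211]
side [[520.0, 0.0, 320.4], [0.0, 520.0, 237.2], [0.0, 0.0, 1.0]] [0.362  0.599  0.5001] [-0.1017, 0.8651, -0.4893, 0.0434]
wrist [[371.6, 0.0, 319.6], [0.0, 371.6, 240.2], [0.0, 0.0, 1.0]] [0.1085 0.5457 0.3836] [0.8095, 0.5669, 0.0864, 0.1256]
```

View pics/scene0.png

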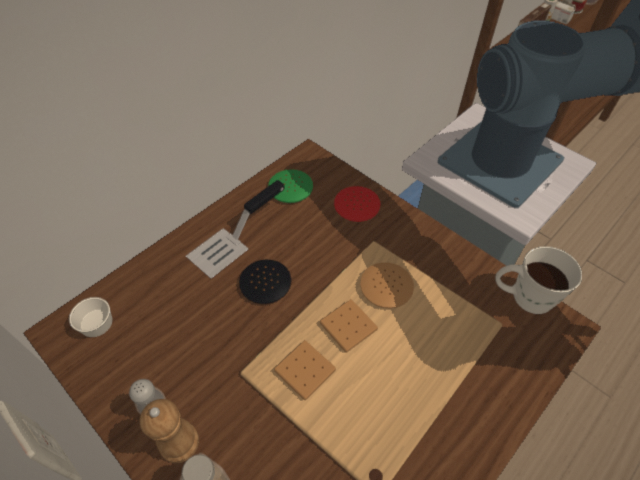

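View pics/side0.png

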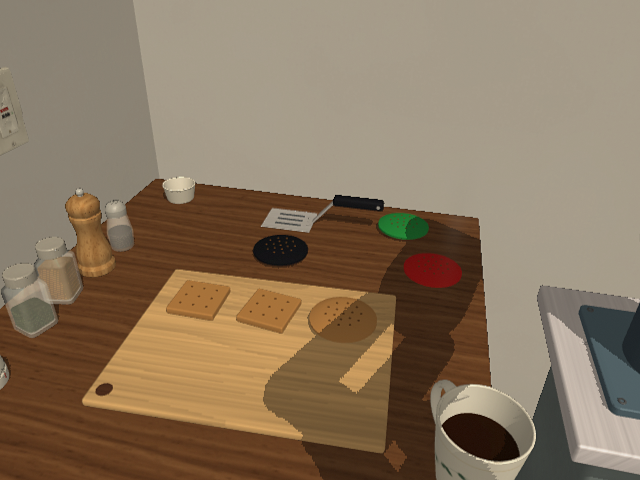

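View pics/wrist0.png

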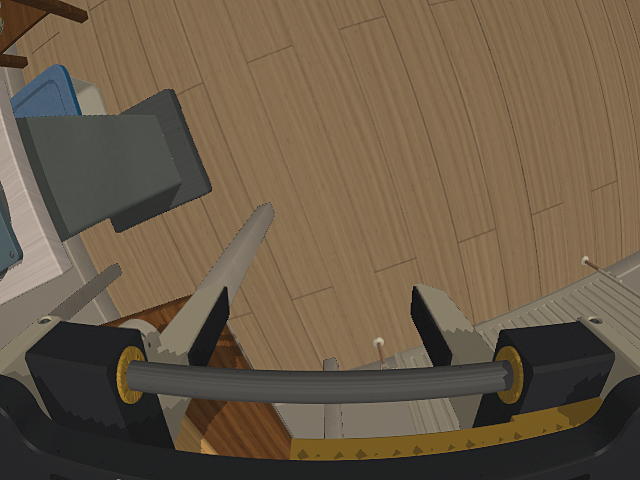

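Scene view: the candidates for the biscuit are the brown disc at (386,286) on the board, the black disc at (265,282), the green at (290,185) and the red at (358,204). By description, the biscuit is the brown pricked disc on the board at the near end of the row. The crackers are at (349,325) and (305,369); the turner's handle is at (265,197) and its blade at (217,253).

```bash
cat >> h.py <<'E'
from scipy.spatial.transform import Rotation as R
def plane(d,px,z):
    px=np.atleast_2d(np.asarray(px,float)); K=d["camera_matrix"]
    r=np.c_[(px[:,0]-K[0,2])/K[0,0],(px[:,1]-K[1,2])/K[1,1],np.ones(len(px))]
    w=R.from_quat(d["attitude"]).apply(r); p=np.asarray(d["position"])
    return p+w*((z-p[2])/w[:,2])[:,None]
def proj(d,P):
    c=R.from_quat(d["attitude"]).inv().apply(np.atleast_2d(P)-d["position"]);K=d["camera_matrix"]
    return np.c_[c[:,0]/c[:,2]*K[0,0]+K[0,2],c[:,1]/c[:,2]*K[1,1]+K[1,2]]
E
python3 - <<'E'
from h import *
import pickle
d=pickle.load(open("scene0.pkl","rb")); e=pickle.load(open("side0.pkl","rb"))
def crop(img,x0,y0,w,h,f,n):
    cv2.imwrite(n,cv2.resize(img[y0:y0+h,x0:x0+w],None,fx=f,fy=f,interpolation=cv2.INTER_CUBIC))
crop(d["img"],335,235,100,75,8,"pics/c_bis.png")
crop(d["img"],180,165,150,112,5,"pics/c_turn.png")
crop(e["img"],250,180,160,60,5,"pics/c_turn_s.png")
crop(e["img"],150,260,260,80,3,"pics/c_row_s.png")
E
```

```text
(no output)
```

View pics/c_bis.png

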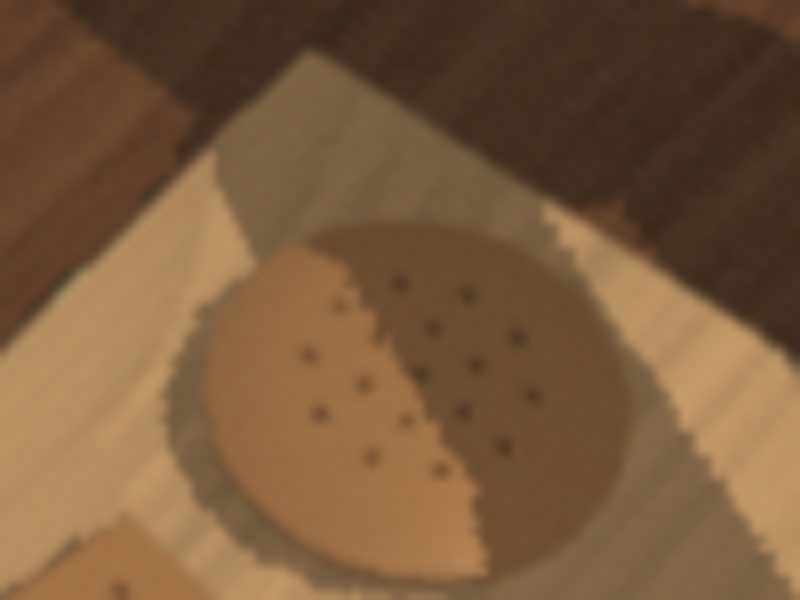

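View pics/c_turn.png

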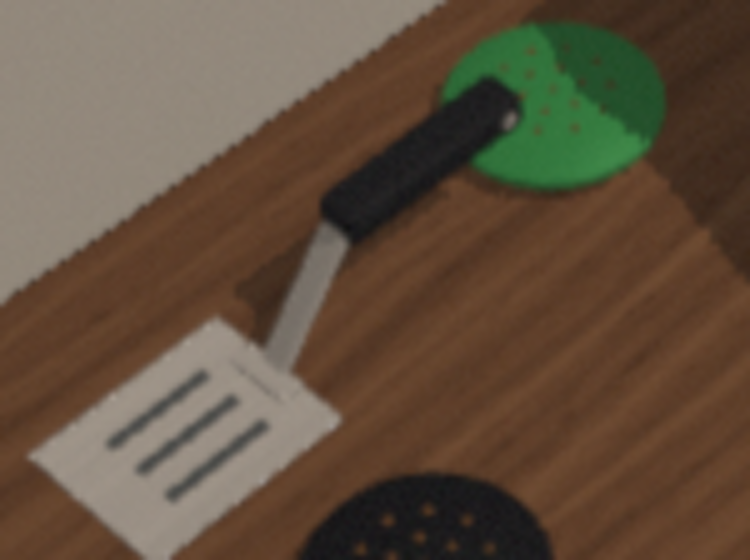

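View pics/c_turn_s.png

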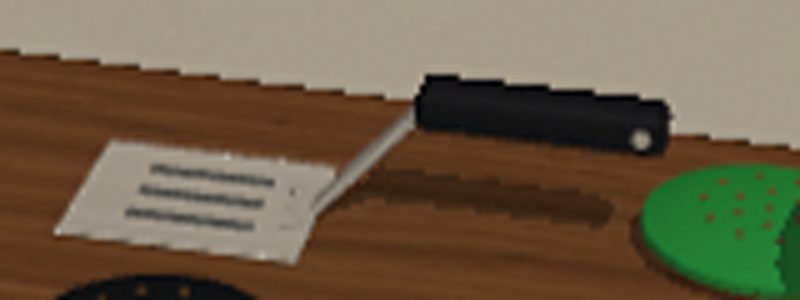

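View pics/c_row_s.png

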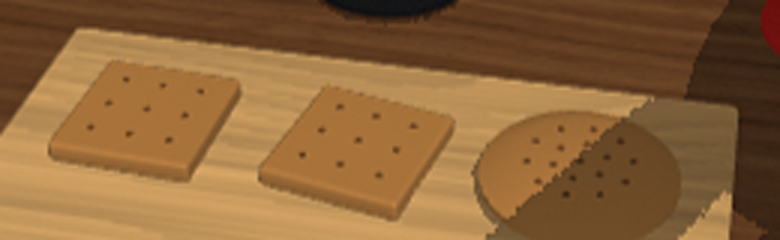

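```bash
python3 - <<'E'
from h import *
import pickle
np.set_printoptions(precision=4,suppress=True)
d=pickle.load(open("scene0.pkl","rb")); e=pickle.load(open("side0.pkl","rb"))
hs=lambda l,ox,oy,f:(np.array(l)+.5)/f-.5+np.array([ox,oy])
bl=hs([(30,457),(217,318),(341,418),(155,562)],180,165,5)
B=plane(d,bl,0.002); print("blade scene",B[:,:2], B.mean(0)); print([np.linalg.norm(B[i]-B[i-1]) for i in range(4)])
bs=hs([(55,234),(108,140),(338,170),(297,262)],250,180,5)
S=plane(e,bs,0.002); print("blade side",S[:,:2],S.mean(0)); print([np.linalg.norm(S[i]-S[i-1]) for i in range(4)])
# biscuit
b=hs([(205,385),(630,410),(420,220),(440,582),(530,262),(262,270),(250,500),(600,490)],335,235,8)
P=plane(d,b,0.021)[:,:2]
A=np.c_[2*P,np.ones(len(P))]; x=np.linalg.lstsq(A,(P**2).sum(1),rcond=None)[0]
print("bis",x[:2],np.sqrt(x[2]+x[:2]@x[:2]))
b=hs([(475,175),(682,178),(575,110),(500,135),(650,135)],150,260,3)
P=plane(e,b,0.023)[:,:2]
A=np.c_[2*P,np.ones(len(P))]; x=np.linalg.lstsq(A,(P**2).sum(1),rcond=None)[0]
print("bis side",x[:2],np.sqrt(x[2]+x[:2]@x[:2]))
# handle top edges, scene
h=hs([(485,78),(520,105),(328,200),(355,240)],180,165,5); print("handle",plane(d,h,0.062)[:,:2])
# board corners scene
print("board",plane(d,[(374.5,241.5),(501,324),(243,373.5)],0.012)[:,:2], plane(d,[(369,480)],0.012)[:,:2])
print("others",plane(d,[(265,282),(290,185),(358,204)],0.015)[:,:2])
for n,c in (("c1",[(322,322),(351,300),(378,327),(349,351)]),("c2",[(274,369),(306,341),(336,367),(304,398)])): 
    P=plane(d,c,0.024);print(n,P[:,:2],P.mean(0))
print("mug etc",plane(d,[(544,300),(92,325)],0.0)[:,:2])
E
```

```text
blade scene [[ 0.6546 -0.2946]
 [ 0.5601 -0.2966]
 [ 0.5587 -0.2223]
 [ 0.6515 -0.2214]] [ 0.6063 -0.2588  0.002 ]
[np.float64(0.07330567969592221), np.float64(0.09450659288785175), np.float64(0.07431049465316475), np.float64(0.09285577763280294)]
blade side [[ 0.649  -0.2167]
 [ 0.6522 -0.2949]
 [ 0.5562 -0.2946]
 [ 0.5549 -0.2202]] [ 0.6031 -0.2566  0.002 ]
[np.float64(0.09414876432149247), np.float64(0.07831140144021183), np.float64(0.09604370631971772), np.float64(0.07445858042488575)]
bis [0.4462 0.031 ] 0.0474915057079235
bis side [0.4445 0.0337] 0.04832931828455109
handle [[ 0.4306 -0.271 ]
 [ 0.4312 -0.2499]
 [ 0.5177 -0.2664]
 [ 0.524  -0.2435]]
board [[ 0.3809 -0.0506]
 [ 0.3679  0.2216]
 [ 0.7352 -0.0296]] [[0.7146 0.2192]]
others [[ 0.5932 -0.1328]
 [ 0.3907 -0.2766]
 [ 0.3314 -0.1367]]
c1 [[0.5838 0.002 ]
 [0.5171 0.0086]
 [0.525  0.0765]
 [0.5917 0.0705]] [0.5544 0.0394 0.024 ]
c2 [[0.6981 0.0051]
 [0.6278 0.0074]
 [0.6268 0.074 ]
 [0.698  0.0728]] [0.6627 0.0398 0.024 ]
mug etc [[ 0.2633  0.2507]
 [ 0.8589 -0.2928]]
```

Crop check: the brown disc has a pricked top, a shadow split across it and lies on the board next to two square crackers, so it is the biscuit, centred at about (0.446, 0.032). The turner grip is at about (0.483, -0.259) with its yaw close to 1°.

```bash
cat >> h.py <<'E'
np.set_printoptions(precision=4,suppress=True)
import json,os
def log():
    s=sense(); L=json.load(open("log.json")) if os.path.exists("log.json") else []
    L.append([list(map(float,s[k])) for k in("joint_positions","position","ee_rot")]); json.dump(L,open("log.json","w")); return s
def Rt(yaw,tilt,sgn=1):
    """tool rot: fingers point down, leaning forward by tilt (deg) along heading yaw (deg)"""
    c,s=np.cos(np.radians(yaw)),np.sin(np.radians(yaw)); t=np.radians(tilt)
    x=np.array([np.sin(t)*c,np.sin(t)*s,-np.cos(t)]); y=sgn*np.array([-s,c,0]); return R.from_matrix(np.c_[x,y,np.cross(x,y)])
def rel(s,p,Rw):
    R0=R.from_quat(s["ee_rot"]); return np.r_[(R0.inv()*Rw).as_rotvec(),R0.inv().apply(np.asarray(p)-s["position"])]
E
python3 - <<'E'
from h import *
s=log(); M=R.from_quat(s["ee_rot"]).as_matrix(); print(M)
for sg in(1,-1):
    Rw=Rt(1,30,sg)
    g=np.array([.503,-.2588,.055])
    p=g-.167*Rw.as_matrix()[:,0]
    pre=p-.10*Rw.as_matrix()[:,0]
    print(sg,"pre",pre,rel(s,pre,Rw),"mid",rel(s,[.40,.15,.40],Rw),np.degrees(np.linalg.norm(rel(s,pre,Rw)[:3])))
E
```

```text
[[-0.0007  0.3427  0.9395]
 [-0.0012  0.9395 -0.3427]
 [-1.     -0.0014 -0.0003]]
1 pre [ 0.3695 -0.2611  0.2862] [-0.3584 -0.5182  0.0974  0.1187 -0.6684  0.4367] mid [-0.3584 -0.5182  0.0974  0.0044 -0.2719  0.3244] 36.5288392994628
-1 pre [ 0.3695 -0.2611  0.2862] [ 2.689   0.1356  0.7213  0.1187 -0.6684  0.4367] mid [ 2.689   0.1356  0.7213  0.0044 -0.2719  0.3244] 159.70484274256722
```

>>> drive_tool:
  targets: [1.35,0.05,0.2,0,-0.27,0.32,0,1.35,0.05,0.2,0,-0.27,0.32,0,1.35,0.05,0.2,0,-0.27,0.32,0,1.35,0.05,0.2,0,-0.27,0.32,0,1.35,0.05,0.2,0,-0.27,0.32,0,1.35,0.05,0.2,0,-0.27,0.32,0,1.35,0.05,0.2,0,-0.27,0.32,0,1.35,0.05,0.2,0,-0.27,0.32,0,1.35,0.05,0.2,0,-0.27,0.32,0,1.35,0.05,0.2,0,-0.27,0.32,0]

```text
clock: 1.15
position: [0.3976, 0.151, 0.4043]
ee_rot: [0.598, 0.466, -0.465, 0.457]
ft_force: [0.2, 0.1, 0.4]
finger_gap: 0.0928
```

```bash
python3 - <<'E'
from h import *
s=log(); print(s["joint_positions"])
Rw=Rt(1,30,-1)
g=np.array([.503,-.2588,.055])
p=g-.167*Rw.as_matrix()[:,0]; pre=p-.10*Rw.as_matrix()[:,0]
r=rel(s,pre,Rw); print(r,np.degrees(np.linalg.norm(r[:3])),np.linalg.norm(r[3:]))
E
```

```text
[ 0.0432 -0.0277  1.8748  0.1385  1.1568  0.1372]
[1.3576 0.2284 0.3755 0.0576 0.02   0.4252] 81.76033708689148 0.4295994221422611
```

>>> drive_tool:
  targets: [1.358,0.228,0.375,0.058,0.02,0.425,0,1.358,0.228,0.375,0.058,0.02,0.425,0,1.358,0.228,0.375,0.058,0.02,0.425,0,1.358,0.228,0.375,0.058,0.02,0.425,0,1.358,0.228,0.375,0.058,0.02,0.425,0,1.358,0.228,0.375,0.058,0.02,0.425,0,1.358,0.228,0.375,0.058,0.02,0.425,0,1.358,0.228,0.375,0.058,0.02,0.425,0,1.358,0.228,0.375,0.058,0.02,0.425,0,1.358,0.228,0.375,0.058,0.02,0.425,0,1.358,0.228,0.375,0.058,0.02,0.425,0]

```text
clock: 2.25
position: [0.3697, -0.2604, 0.2852]
ee_rot: [0.866, 0.008, -0.501, 0.004]
ft_force: [-0.2, 0.1, -0.5]
finger_gap: 0.0931
```

```bash
python3 - <<'E'
from h import *
s=log(); print(s["joint_positions"],s["position"])
for n in("scene","side","wrist"):
    d=snapshot(n); cv2.imwrite(f"pics/{n}1.png",d["img"])
Rw=Rt(1,30,-1)
g=np.array([.503,-.2588,.055])
p=g-.167*Rw.as_matrix()[:,0]; 
print(rel(s,p,Rw))
E
```

```text
[-1.0469  0.1288  2.1057  0.6855  0.7625  0.0347] [ 0.3697 -0.2604  0.2852]
[-0.0002  0.0012  0.002   0.099   0.0009 -0.0004]
```

View pics/wrist1.png

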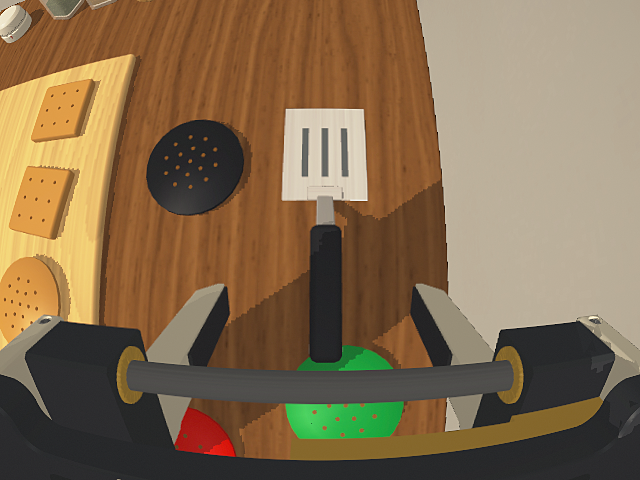

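View pics/side1.png

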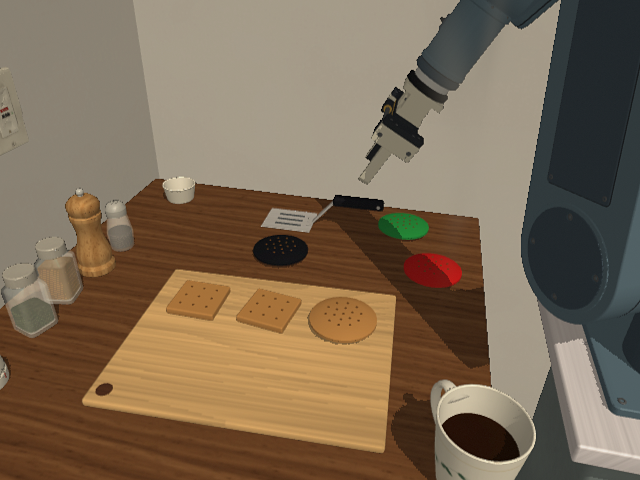

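```bash
python3 - <<'E'
from h import *
import pickle
d=pickle.load(open("scene0.pkl","rb"));e=pickle.load(open("side0.pkl","rb"))
print(plane(d,[(308,140),(166,235),(210,206),(25,333)],0)[:,:2]); print(plane(e,[(480,218),(300,192),(160,179)],0)[:,:2])
cv2.imwrite("pics/c_s1.png",cv2.resize(cv2.imread("pics/scene1.png")[60:260,170:430],None,fx=3,fy=3))
E
```

```text
[[ 0.2493 -0.363 ]
 [ 0.6498 -0.3667]
 [ 0.5399 -0.3647]
 [ 0.948  -0.3627]]
[[ 0.2367 -0.3661]
 [ 0.6148 -0.3836]
 [ 0.9334 -0.3635]]
```

View pics/c_s1.png

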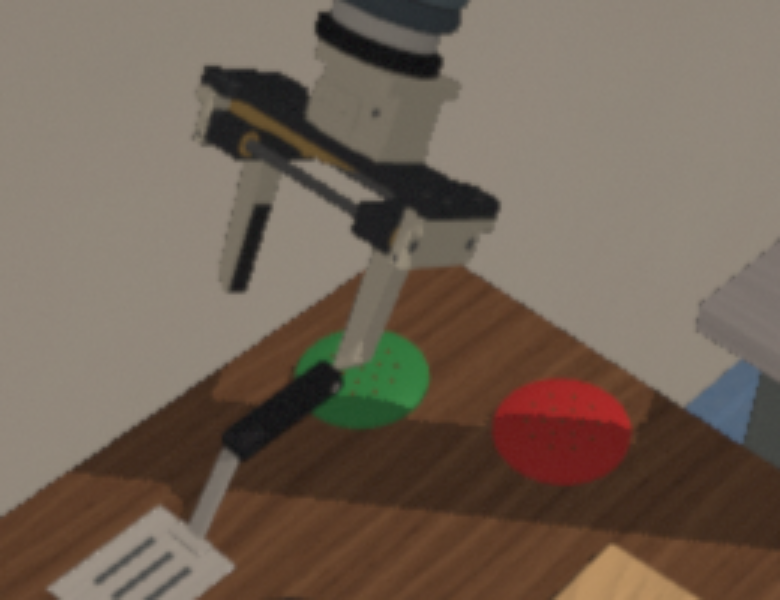

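The wrist view shows the handle between the jaws (centre line at column 325), slightly right of the middle, so I descend and grip.

>>> drive_tool:
  targets: [0,0.001,0.002,0.035,0.003,0,0,0,0.001,0.002,0.07,0.003,0,0,0,0.001,0.002,0.09,0.003,0,0,0,0.001,0.002,0.099,0.003,0,0,0,0.001,0.002,0.099,0.003,0,120,0,0.001,0.002,0.099,0.003,0,255,0,0.001,0.002,0.099,0.003,0,255,0,0.001,0.002,0.099,0.003,0,255,0,0.001,0.002,0.099,0.003,0,255,0,0.001,0.002,0.099,0.003,0,255,0,0.001,0.002,0.099,0.003,0,255]

```text
clock: 3.5
position: [0.4194, -0.2616, 0.2004]
ee_rot: [0.866, 0.009, -0.5, 0.006]
ft_force: [-0.7, 0.0, 0.2]
finger_gap: 0.0417
```

```bash
python3 - <<'E'
from h import *
s=log(); print(s["joint_positions"],s["position"],R.from_quat(s["ee_rot"]).as_matrix()[:,0],s["ft_force"],s["torque"],s["finger_gap"])
d=snapshot("wrist"); cv2.imwrite("pics/wrist2.png",d["img"])
d=snapshot("side"); cv2.imwrite("pics/side2.png",cv2.resize(d["img"][130:270,220:420],None,fx=4,fy=4))
E
```

```text
[-0.9408  0.3482  2.1049  0.895   0.552  -0.1379] [ 0.4194 -0.2616  0.2004] [ 0.5001  0.0085 -0.8659] [-0.7425  0.0089  0.2123] [-0.0618  0.4256  0.0273] 0.04174606657692364
```

View pics/wrist2.png

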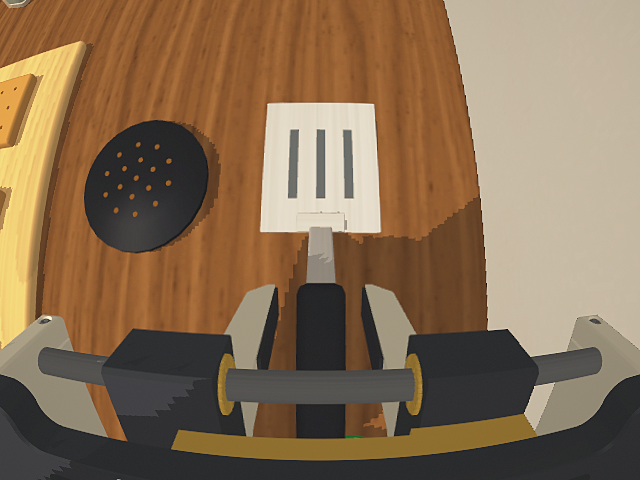

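View pics/side2.png

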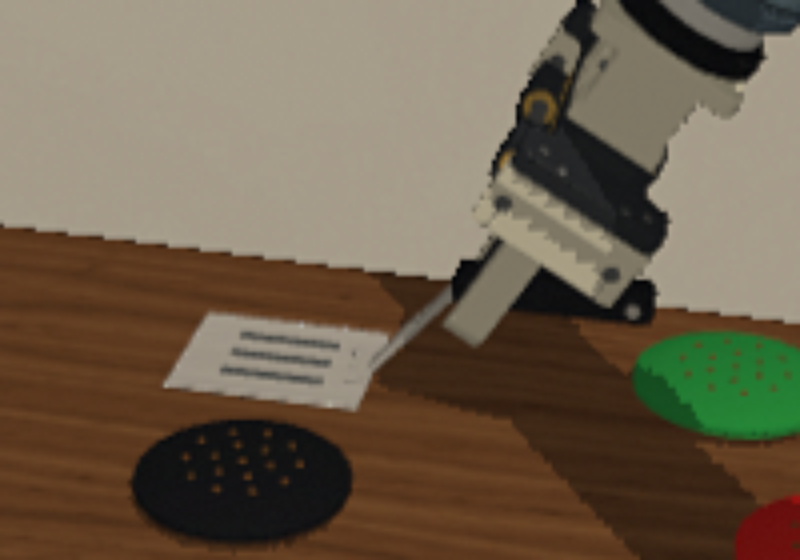

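The jaws are centred on the handle and still closing (gap 42 mm), so I keep closing.

>>> drive_tool:
  targets: [0,0,0,0,0,0,255,0,0,0,0,0,0,255,0,0,0,0,0,0,255,0,0,0,0,0,0,255,0,0,0,0,0,0,255,0,0,0,0,0,0,255]

```text
clock: 4.2
position: [0.4194, -0.2616, 0.2002]
ee_rot: [0.866, 0.009, -0.5, 0.006]
ft_force: [-0.9, 0.2, -0.3]
finger_gap: 0.0217
```

```bash
python3 - <<'E'
from h import *
s=log(); print(s["position"],s["ft_force"],s["torque"],s["finger_gap"])
# fit kinematics check: lift vector world +z 0.1 in tool
R0=R.from_quat(s["ee_rot"]); print(R0.inv().apply([0,0,.1]), R0.as_matrix())
E
```

```text
[ 0.4194 -0.2616  0.2002] [-0.9426  0.1838 -0.2538] [-0.0321  0.4481  0.0025] 0.021690700757550408
[-0.0866  0.0002 -0.05  ] [[ 0.4999  0.021  -0.8658]
 [ 0.0087 -0.9998 -0.0192]
 [-0.866   0.002  -0.5   ]]
```

```bash
cat >> h.py <<'E'
def save_T():
    s=sense(); R0=R.from_quat(s["ee_rot"]); Rtn=R.from_euler("z",1.2,degrees=True)
    json.dump([(R0.inv()*Rtn).as_quat().tolist(), R0.inv().apply(np.array([.482,-.2605,.055])-s["position"]).tolist()],open("T.json","w"))
def turner(s):
    q,t=json.load(open("T.json")); R0=R.from_quat(s["ee_rot"]); return R0*R.from_quat(q), R0.apply(t)+s["position"]
def tool_for(Rw,pt,local):
    """tool pose so that turner-local point sits at pt with turner rot Rw"""
    q,t=json.load(open("T.json")); Rtool=Rw*R.from_quat(q).inv(); g=np.asarray(pt)-Rw.apply(local); return g-Rtool.apply(t),Rtool
TIP=np.array([.170,0,-.055])
def Rw_t(heading,beta): return R.from_euler("z",heading,degrees=True)*R.from_euler("y",beta,degrees=True)
E
python3 - <<'E'
from h import *
save_T(); r,g=turner(sense()); print(g+r.apply(TIP))
E
```

```text
[ 0.652  -0.2569 -0.    ]
```

>>> drive_tool:
  targets: [0,0,0,-0.03,0,-0.017,255,0,0,0,-0.06,0,-0.035,255,0,0,0,-0.09,0,-0.052,255,0,0,0,-0.104,0,-0.06,255,0,0,0,-0.104,0,-0.06,255]

```text
clock: 4.7
position: [0.4198, -0.2617, 0.3227]
ee_rot: [0.867, 0.008, -0.499, 0.008]
ft_force: [-0.2, -0.2, -2.2]
finger_gap: 0.0217
```

```bash
python3 - <<'E'
from h import *
import pickle
s=log(); print(s["joint_positions"],s["position"],s["ft_force"],s["torque"],s["finger_gap"])
r,g=turner(s); print("turner",g)
loc=np.array([[.170,.038,-.055],[.170,-.038,-.055],[.075,-.038,-.055],[.075,.038,-.055]])+[0,0,.002]
W=g+r.apply(loc)
for n in("scene","side"):
    d=snapshot(n); pickle.dump(d,open(f"{n}3.pkl","wb")); c=proj(d,W); print(n,c)
    im=d["img"].copy(); x0,y0=(c.min(0)-40).astype(int); x0=max(x0,0);y0=max(y0,0)
    f=4; im=cv2.resize(im[y0:y0+140,x0:x0+190],None,fx=f,fy=f,interpolation=cv2.INTER_CUBIC)
    for q in c: cv2.circle(im,tuple(((q-[x0,y0]+.5)*f).astype(int)),3,(0,0,255),-1)
    print(x0,y0);cv2.imwrite(f"pics/{n}3c.png",im)
E
```

```text
[-0.9402  0.1371  1.9783  0.6076  0.7987  0.226 ] [ 0.4198 -0.2617  0.3227] [-0.1943 -0.2202 -2.2239] [-0.0084  0.603  -0.0327] 0.02165921451719279
turner [ 0.4828 -0.2612  0.1776]
scene [[197.8103 236.8327]
 [170.0104 213.3482]
 [212.5198 184.4193]
 [240.5082 205.6939]]
130 144
side [[257.0931 165.8263]
 [269.0075 150.2571]
 [317.6428 155.2655]
 [308.9223 171.434 ]]
217 110
```

View pics/scene3c.png

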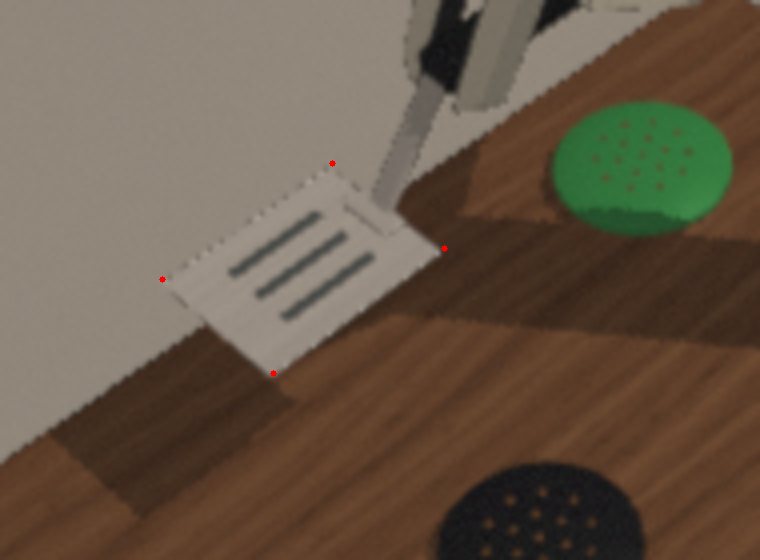

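View pics/side3c.png

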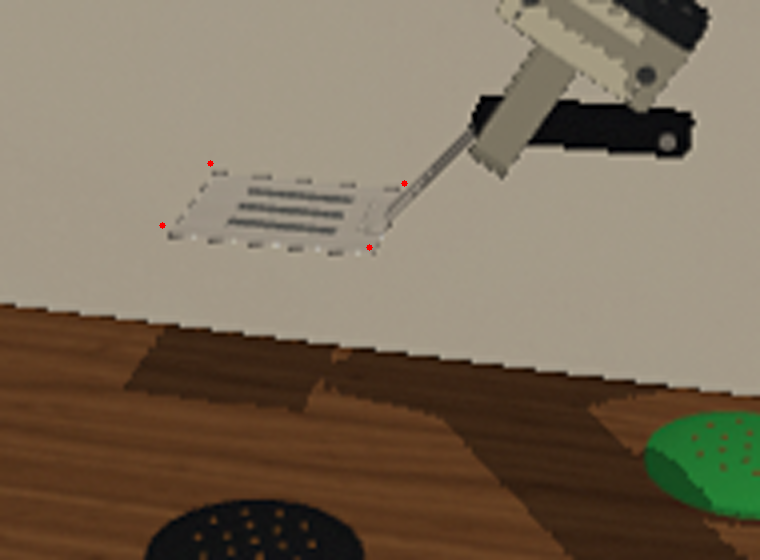

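The blade hangs level and matches the projected corners within about 2–3 px. Next I swing it to face +y, high, just in front of the biscuit.

```bash
python3 - <<'E'
from h import *
s=sense()
for z in(.10,):
    p,Rr=tool_for(Rw_t(90,8),[.446,-.030,z],TIP); r=rel(s,p,Rr); print(p,r,np.degrees(np.linalg.norm(r[:3])))
    p2,R2=tool_for(Rw_t(45,4),[.446+.06,-.05,z+.03],TIP); print(p2, rel(s,(p+s["position"])/2,R2))
# kinematics fit using log
L=json.load(open("log.json")); print(len(L))
E
```

```text
[ 0.4458 -0.2325  0.3306] [-1.3939 -0.1072 -0.6789  0.0041 -0.0278 -0.0292] 89.04719843524555
[ 0.3516 -0.204   0.346 ] [-0.675  -0.0644 -0.3581  0.002  -0.0139 -0.0146]
6
```

>>> drive_tool:
  targets: [-0.675,-0.064,-0.358,0.002,-0.014,-0.015,255,-0.675,-0.064,-0.358,0.002,-0.014,-0.015,255,-0.675,-0.064,-0.358,0.002,-0.014,-0.015,255,-0.675,-0.064,-0.358,0.002,-0.014,-0.015,255,-0.675,-0.064,-0.358,0.002,-0.014,-0.015,255,-1.394,-0.107,-0.679,0.004,-0.028,-0.029,255,-1.394,-0.107,-0.679,0.004,-0.028,-0.029,255,-1.394,-0.107,-0.679,0.004,-0.028,-0.029,255,-1.394,-0.107,-0.679,0.004,-0.028,-0.029,255,-1.394,-0.107,-0.679,0.004,-0.028,-0.029,255,-1.394,-0.107,-0.679,0.004,-0.028,-0.029,255,-1.394,-0.107,-0.679,0.004,-0.028,-0.029,255]

```text
clock: 6.0
position: [0.4457, -0.232, 0.3285]
ee_rot: [0.586, 0.587, -0.394, 0.395]
ft_force: [-0.7, 0.1, -1.4]
finger_gap: 0.022
```

```bash
cat >> h.py <<'E'
import pickle
def look(tag,names=("scene","side"),f=4,box=None):
    s=log(); print("q",s["joint_positions"],"p",s["position"],"F",s["ft_force"],"M",s["torque"],"gap",s["finger_gap"],"t",s["clock"])
    r,g=turner(s); print("grip",g,"tip",g+r.apply(TIP))
    loc=np.array([[.170,.038,-.053],[.170,-.038,-.053],[.075,-.038,-.053],[.075,.038,-.053]]); W=g+r.apply(loc)
    for n in names:
        d=snapshot(n); pickle.dump(d,open(f"{n}_{tag}.pkl","wb")); c=proj(d,W)
        m=c.mean(0); w,h=760//f,560//f; x0,y0=(int(min(max(m[0]-w/2,0),640-w)),int(min(max(m[1]-h/2,0),480-h)))
        im=cv2.resize(d["img"][y0:y0+h,x0:x0+w],None,fx=f,fy=f,interpolation=cv2.INTER_CUBIC)
        for q in c: cv2.circle(im,tuple(((q-[x0,y0]+.5)*f).astype(int)),3,(0,0,255),-1)
        print(n,x0,y0); cv2.imwrite(f"pics/{n}_{tag}.png",im)
    return s
E
python3 - <<'E'
from h import *
look("4",f=3)
E
```

```text
q [-0.8003  0.314   1.6919  0.2683  1.426  -0.8798] p [ 0.4457 -0.232   0.3285] F [-0.749   0.1232 -1.392 ] M [-0.386  -0.0111 -0.0189] gap 0.022013835378567714 t 6.0
grip [ 0.4455 -0.1897  0.1761] tip [ 0.4452 -0.0288  0.0984]
scene 218 128
side 231 136
```

View pics/scene_4.png

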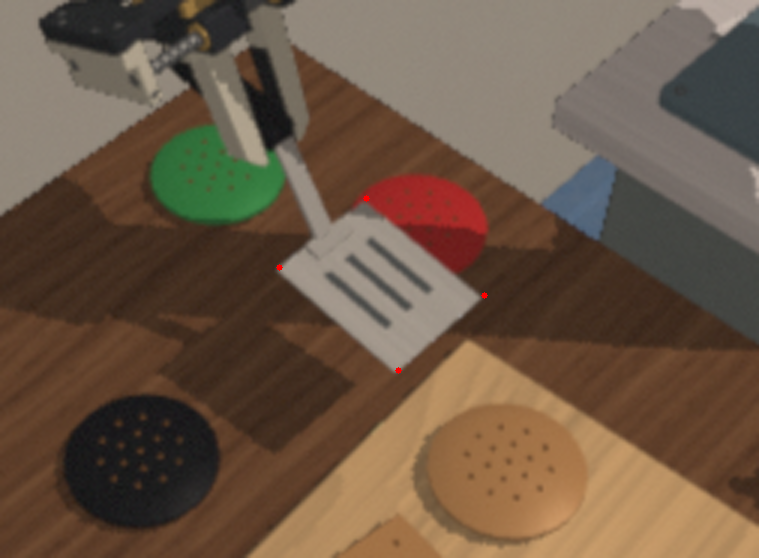

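View pics/side_4.png

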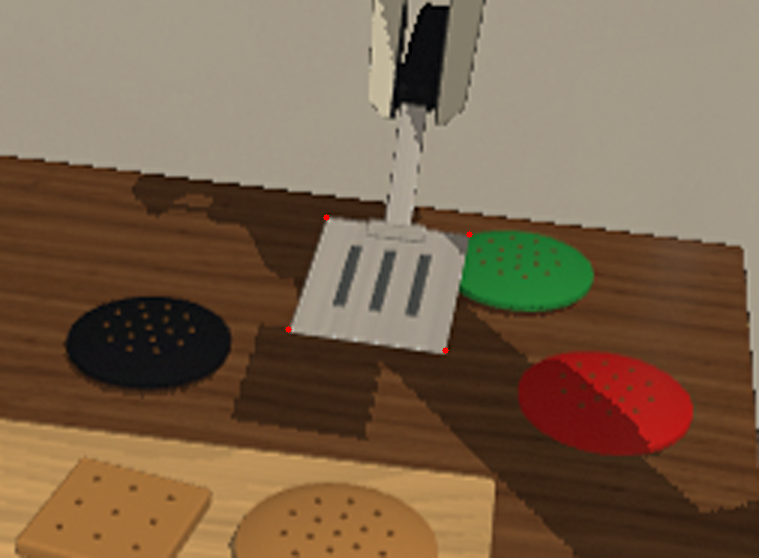

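```bash
python3 - <<'E'
from h import *
for n,(x0,y0,x1,y1) in (("scene",(352,255,422,312)),("side",(304,292,384,348))):
    d=pickle.load(open(f"{n}_4.pkl","rb")); im=d["img"][y0:y1,x0:x1].astype(int)
    b,g,r=im[...,0],im[...,1],im[...,2]; print(n,im[(y1-y0)//2,(x1-x0)//2],im[3,(x1-x0)//2],im[(y1-y0)//2,1])
    m=((r-b)>0.52*r).astype(np.uint8); m=cv2.morphologyEx(m,cv2.MORPH_CLOSE,np.ones((5,5)));m=cv2.morphologyEx(m,cv2.MORPH_OPEN,np.ones((5,5)))
    cs,_=cv2.findContours(m,cv2.RETR_EXTERNAL,cv2.CHAIN_APPROX_NONE); c=max(cs,key=cv2.contourArea)[:,0]+[x0,y0]
    for z in(.019,.023):
        P=plane(d,c,z)[:,:2]; A=np.c_[2*P,np.ones(len(P))]; x=np.linalg.lstsq(A,(P**2).sum(1),rcond=None)[0]
        print(z,x[:2],np.sqrt(x[2]+x[:2]@x[:2]),len(c))
s=sense()
for z in(.02,.014,.012,.010):
    p,Rr=tool_for(Rw_t(90,8),[.446,-.030,z],TIP); print(z,rel(s,p,Rr))
E
```

```text
scene [ 68 112 159] [ 97 142 182] [100 147 189]
0.019 [0.4449 0.0294] 0.04637142022321332 142
0.023 [0.4473 0.0307] 0.046120342955538976 142
side [ 59 115 169] [ 83 138 178] [ 92 151 197]
0.019 [0.444  0.0263] 0.06760898446299544 268
0.023 [0.4433 0.0311] 0.06704684839364233 268
0.02 [-0.0018 -0.0023  0.0007  0.0726  0.0002  0.03  ]
0.014 [-0.0018 -0.0023  0.0007  0.0781  0.0002  0.0322]
0.012 [-0.0018 -0.0023  0.0007  0.08    0.0002  0.033 ]
0.01 [-0.0018 -0.0023  0.0007  0.0818  0.0002  0.0337]
```

>>> drive_tool:
  targets: [-0.002,-0.002,0.001,0.035,0,0.015,255,-0.002,-0.002,0.001,0.065,0,0.027,255,-0.002,-0.002,0.001,0.072,0,0.03,255,-0.002,-0.002,0.001,0.072,0,0.03,255]

```text
clock: 6.5
position: [0.4452, -0.2324, 0.2501]
ee_rot: [0.587, 0.587, -0.395, 0.394]
ft_force: [0.2, -0.9, -1.7]
finger_gap: 0.0219
```

```bash
python3 - <<'E'
from h import *
s=look("5",f=4)
R0=R.from_quat(s["ee_rot"]); print(R0.inv().apply([0,0,-.01]))
E
```

```text
q [-0.8019  0.4084  1.7766  0.2803  1.2533 -0.929 ] p [ 0.4452 -0.2324  0.2501] F [ 0.171  -0.8532 -1.6947] M [-0.4135  0.0442  0.0118] gap 0.021853296126637518 t 6.5
grip [ 0.4452 -0.1902  0.0977] tip [ 0.4452 -0.0292  0.0201]
scene 247 178
side 259 202
[ 0.0093 -0.      0.0038]
```

View pics/scene_5.png

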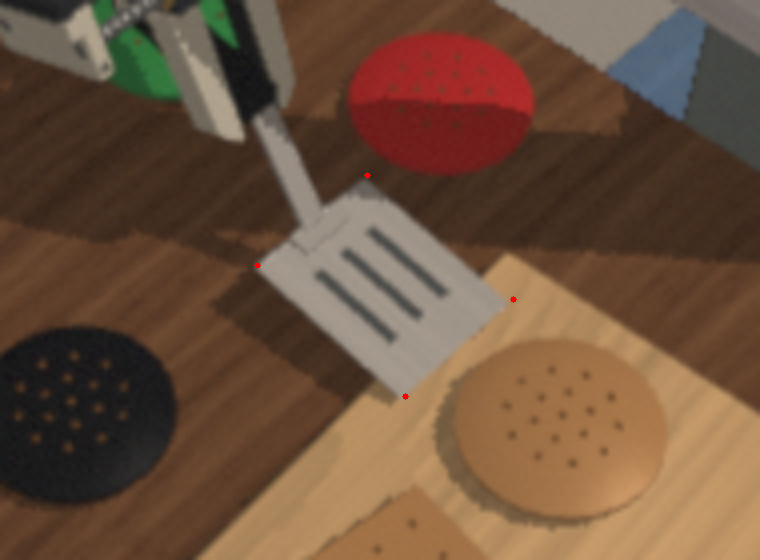

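View pics/side_5.png

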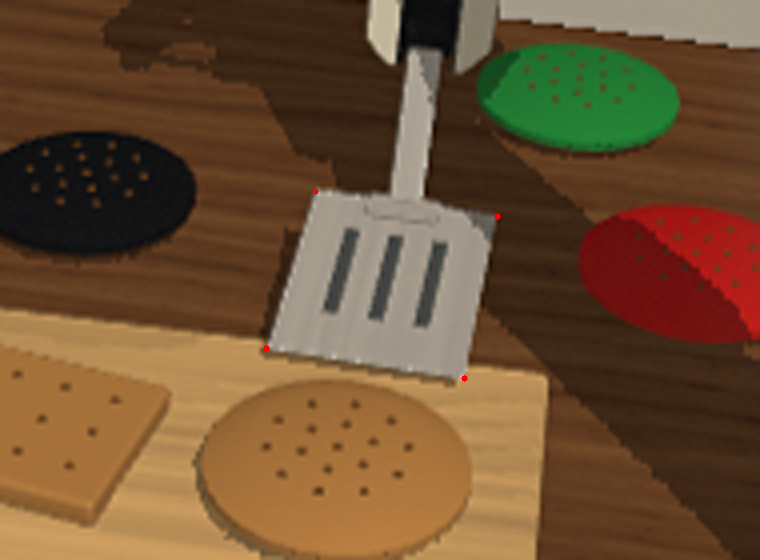

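The blade's front edge stands about 12 mm short of the biscuit rim and is aligned with the biscuit's centre, a few mm above the board. I lower it to touch.

>>> drive_tool:
  targets: [0,0,0,0.0037,0,0.0015,255,0,0,0,0.0056,0,0.0023,255,0,0,0,0.0056,0,0.0023,255]

```text
clock: 6.9
position: [0.4461, -0.2332, 0.2465]
ee_rot: [0.587, 0.585, -0.395, 0.397]
ft_force: [-0.4, 0.2, -1.5]
finger_gap: 0.0216
```

>>> drive_tool:
  targets: [0,0,0,0.0019,0,0.0008,255,0,0,0,0.0019,0,0.0008,255]

```text
clock: 7.1
position: [0.4461, -0.2332, 0.2444]
ee_rot: [0.587, 0.585, -0.395, 0.397]
ft_force: [-0.2, -0.1, -2.1]
finger_gap: 0.0213
```

>>> drive_tool:
  targets: [0,0,0,0.0019,0,0.0008,255,0,0,0,0.0019,0,0.0008,255]

```text
clock: 7.3
position: [0.4462, -0.2334, 0.2426]
ee_rot: [0.587, 0.585, -0.394, 0.397]
ft_force: [-0.5, -1.6, 2.4]
finger_gap: 0.0217
```

```bash
python3 - <<'E'
from h import *
look("6",f=5)
E
```

```text
q [-0.8019  0.419   1.7821  0.2826  1.2321 -0.9359] p [ 0.4462 -0.2334  0.2426] F [-0.5135 -1.5983  2.3798] M [-0.0923  0.1314  0.0288] gap 0.02174398832150031 t 7.3
grip [ 0.4468 -0.1918  0.09  ] tip [ 0.4472 -0.0312  0.0117]
scene 265 195
side 277 219
```

View pics/side_6.png

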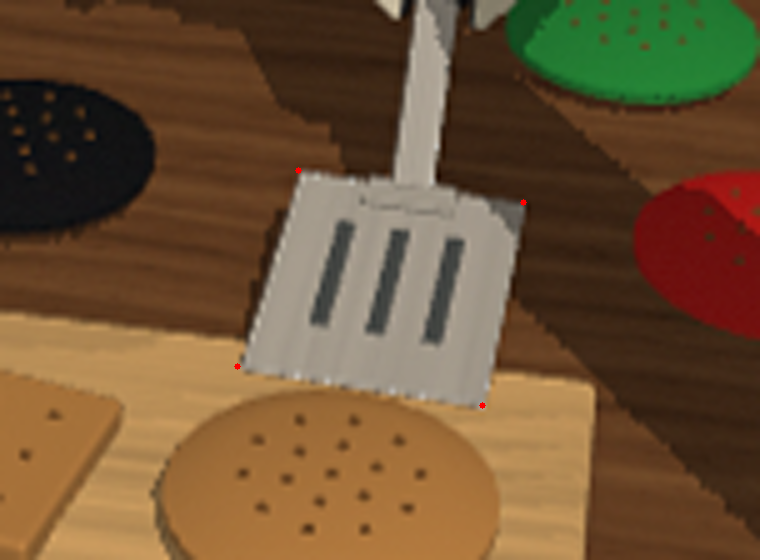

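View pics/scene_6.png

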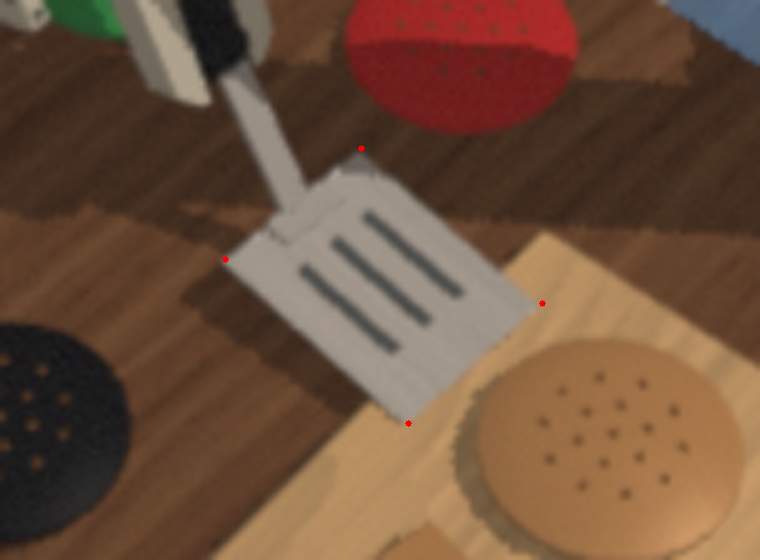

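Contact with the board is felt (Fz rises by about 4 N) with the model tip at z = 0.0117, so the model is good. Now I slip the blade under the rim, 1 mm above the board.

```bash
python3 - <<'E'
from h import *
s=sense(); R0=R.from_quat(s["ee_rot"])
for v in([0,0,.001],[0,.012,.001],[0,.023,.001]): print(R0.inv().apply(v))
E
```

```text
[-0.0009  0.     -0.0004]
[ 0.0036 -0.     -0.0115]
[ 0.0077 -0.     -0.0217]
```

>>> drive_tool:
  targets: [0,0,0,-0.0009,0,-0.0004,255,0,0,0,0.0015,0,-0.006,255,0,0,0,0.0036,0,-0.0115,255,0,0,0,0.0056,0,-0.0165,255,0,0,0,0.0077,0,-0.0217,255,0,0,0,0.0077,0,-0.0217,255]

```text
clock: 8.0
position: [0.446, -0.2093, 0.2435]
ee_rot: [0.587, 0.585, -0.394, 0.397]
ft_force: [0.4, 0.8, -0.9]
finger_gap: 0.0219
```

```bash
python3 - <<'E'
from h import *
look("7",f=5)
E
```

```text
q [-0.7692  0.3986  1.8137  0.2938  1.2149 -0.913 ] p [ 0.446  -0.2093  0.2435] F [ 0.3939  0.8228 -0.9423] M [-0.2985  0.0075 -0.0066] gap 0.02191400363799826 t 8.0
grip [ 0.4465 -0.1675  0.0909] tip [ 0.4467 -0.0069  0.0128]
scene 275 201
side 275 228
```

View pics/side_7.png

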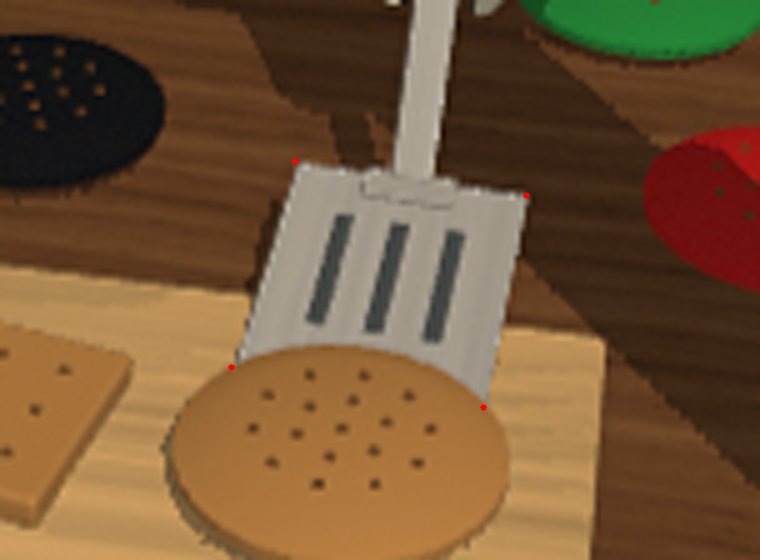

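View pics/scene_7.png

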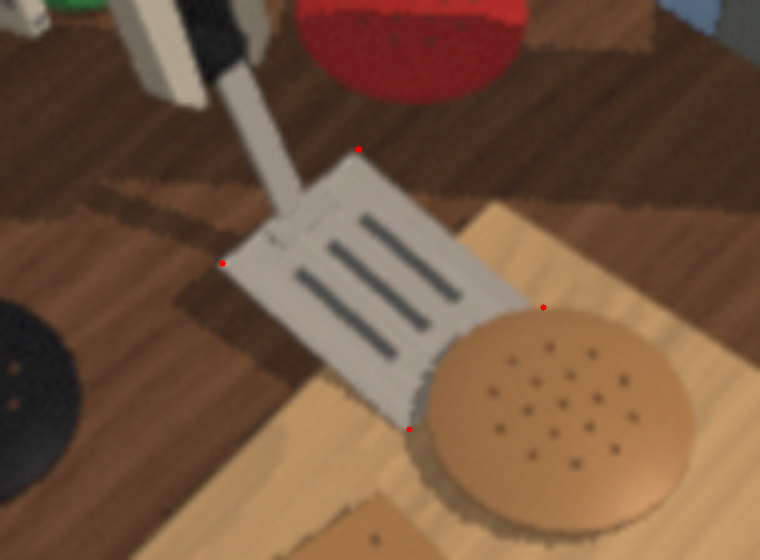

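The blade is under the rim on the near side; the biscuit has hardly moved. Next: a small lift of the rim, a further slide-in, then the turn.

```bash
cat >> h.py <<'E'
TT=np.array([.170,0,-.053])
def Cpos(th,Q):
    c,s=np.cos(np.radians(th)),np.sin(np.radians(th))
    v=np.array([-.064*c,.064*s]) if th<23.6 else np.array([.0175-.080*c-.007*s,.080*s-.007*c])
    return np.array([Q,.012])+v
def wp(yz,beta,x=.447,head=90):
    return tool_for(Rw_t(head,beta),[x,yz[0],yz[1]],TT)
def arc(th,Q,lag=15,e=.012):
    b=max(8,th-lag); c=Cpos(th,Q); br=np.radians(b); return wp(c+e*np.array([np.cos(br),-np.sin(br)]),b)
E
python3 - <<'E'
from h import *
s=sense(); Q=.0645
def pr(n,pR): print(n,np.round(rel(s,*pR),4).tolist())
z=.012
for t in(3,8):
    c,sn=np.cos(np.radians(t)),np.sin(np.radians(t)); yz=[Q-.071*c+.003*sn,z+.071*sn+.003*c]; print(yz); pr(("A",t),wp(yz,8))
for y in(-.064,-.056,-.050): pr(("B",y),wp([Q+y,z+.0132],8))
for th in(12,18,23,30):
    p,Rr=arc(th,Q); print(p); pr(th,(p,Rr))
E
```

```text
[np.float64(-0.006245689098845896), np.float64(0.018711741497512733)]
('A', 3) [0.0006, 0.0009, -0.0023, -0.0032, 0.0006, -0.0024]
[np.float64(-0.0053915135777712914), np.float64(0.024852094374389358)]
('A', 8) [0.0006, 0.0009, -0.0023, -0.0085, 0.0006, -0.0055]
('B', -0.064) [0.0006, 0.0009, -0.0023, -0.0067, 0.0006, -0.0111]
('B', -0.056) [0.0006, 0.0009, -0.0023, -0.0037, 0.0006, -0.0185]
('B', -0.05) [0.0006, 0.0009, -0.0023, -0.0014, 0.0006, -0.0241]
[ 0.4468 -0.189   0.2523]
12 [0.0006, 0.0009, -0.0023, -0.0002, 0.0006, -0.0228]
[ 0.4468 -0.1872  0.2588]
18 [0.0006, 0.0009, -0.0023, -0.0056, 0.0007, -0.0268]
[ 0.4468 -0.1853  0.264 ]
23 [0.0006, 0.0009, -0.0023, -0.0097, 0.0007, -0.0306]
[ 0.4468 -0.1526  0.2945]
30 [0.0002, -0.1213, -0.0024, -0.0258, 0.0008, -0.0724]
```

>>> drive_tool:
  targets: [0,0.001,-0.002,-0.0016,0.0005,-0.0012,255,0,0.001,-0.002,-0.0032,0.0005,-0.0024,255,0,0.001,-0.002,-0.006,0.0005,-0.004,255,0,0.001,-0.002,-0.0085,0.0005,-0.0055,255,0,0.001,-0.002,-0.0085,0.0005,-0.0055,255,0,0.001,-0.002,-0.0076,0.0005,-0.0085,255,0,0.001,-0.002,-0.0067,0.0005,-0.0111,255,0,0.001,-0.002,-0.0052,0.0005,-0.0145,255,0,0.001,-0.002,-0.0037,0.0005,-0.0185,255,0,0.001,-0.002,-0.0014,0.0005,-0.0241,255,0,0.001,-0.002,-0.0014,0.0005,-0.0241,255]

```text
clock: 9.2
position: [0.4464, -0.1872, 0.2538]
ee_rot: [0.586, 0.586, -0.394, 0.396]
ft_force: [-0.3, -0.3, -1.8]
finger_gap: 0.0216
```

```bash
python3 - <<'E'
from h import *
look("8",f=5)
E
```

```text
q [-0.7366  0.3686  1.83    0.3013  1.2228 -0.8819] p [ 0.4464 -0.1872  0.2538] F [-0.2904 -0.3069 -1.8222] M [-0.4729  0.0615  0.0417] gap 0.021614284230197723 t 9.2
grip [ 0.4466 -0.1453  0.1013] tip [0.4464 0.0155 0.0233]
scene 284 205
side 273 231
```

View pics/side_8.png

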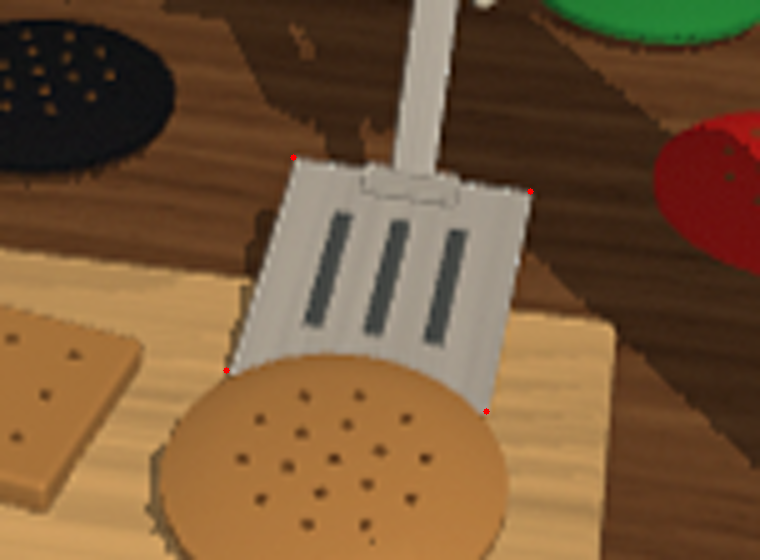

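View pics/scene_8.png

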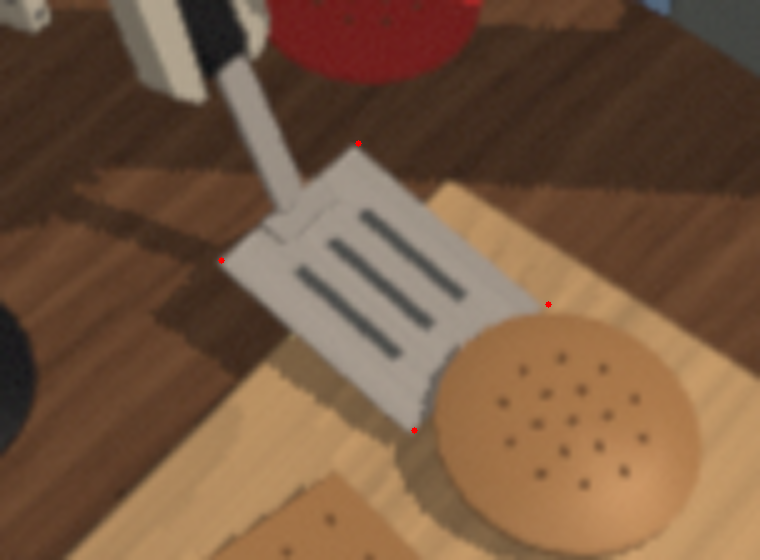

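The near rim is lifted (about 8°), but the biscuit slid along with the blade by about 18 mm, so the tip still bears on the bevel. There is room left on the board, so I continue lifting along the arc of the far rim with a small forward bias.

```bash
cat >> h.py <<'E'
def tipc(th,Q,u=-.071,v=.003):
    c,s=np.cos(np.radians(th)),np.sin(np.radians(th))
    if th<23.6: w=np.array([u*c+v*s,-u*s+v*c]); o=0
    else: u2,v2=u-.016,v-.007; w=np.array([u2*c+v2*s,-u2*s+v2*c]); o=.0175
    return np.array([Q+o,.012])+w
E
python3 - <<'E'
from h import *
s=sense(); Q=.0845
for th in(8,12,16,20,24,28):
    b=max(8,th-5); yz=tipc(th,Q)+[.0002*(th-8),0]
    print(th,b,yz,np.round(rel(s,*wp(yz,b)),4).tolist())
E
```

```text
8 8 [0.0146 0.0249] [0.001, -0.0001, -0.0001, 0.0002, 0.0001, 0.0003]
12 8 [0.0165 0.0297] [0.001, -0.0001, -0.0001, -0.0036, 0.0002, -0.0032]
16 11 [0.0187 0.0345] [0.0009, -0.0525, -0.0002, -0.0121, 0.0002, -0.0222]
20 15 [0.0212 0.0391] [0.0007, -0.1223, -0.0003, -0.0208, 0.0003, -0.047]
24 19 [0.0241 0.0437] [0.0006, -0.1921, -0.0004, -0.028, 0.0003, -0.0724]
28 23 [0.0273 0.0493] [0.0005, -0.2619, -0.0005, -0.0344, 0.0004, -0.0986]
```

>>> drive_tool:
  targets: [0,0,0,-0.0018,0,-0.0015,255,0,0,0,-0.0036,0,-0.0032,255,0,-0.026,0,-0.0079,0,-0.0126,255,0,-0.0525,0,-0.0121,0,-0.0222,255,0,-0.0875,0,-0.0165,0,-0.0345,255,0,-0.1223,0,-0.0208,0,-0.047,255,0,-0.157,0,-0.0244,0,-0.0597,255,0,-0.1921,0,-0.028,0,-0.0724,255,0,-0.1921,0,-0.028,0,-0.0724,255]

```text
clock: 10.2
position: [0.4464, -0.1295, 0.3087]
ee_rot: [0.545, 0.545, -0.448, 0.453]
ft_force: [-0.3, 0.3, -1.1]
finger_gap: 0.0218
```

```bash
python3 - <<'E'
from h import *
look("9",f=4)
E
```

```text
q [-0.5873  0.2201  1.8506  0.1732  1.1786 -0.6664] p [ 0.4464 -0.1295  0.3087] F [-0.3052  0.3351 -1.0615] M [-0.3197  0.0718 -0.0302] gap 0.02184321509368177 t 10.2
grip [ 0.4471 -0.1179  0.151 ] tip [0.447  0.0246 0.0433]
scene 271 185
side 253 205
```

View pics/side_9.png

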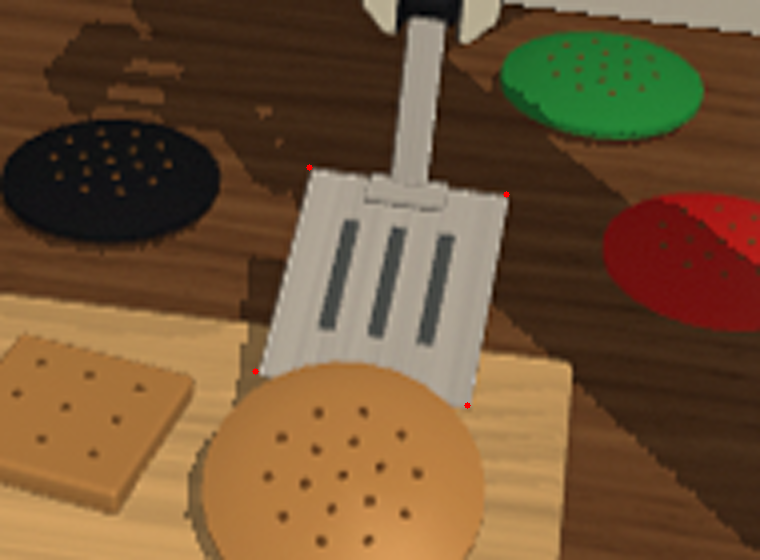

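View pics/scene_9.png

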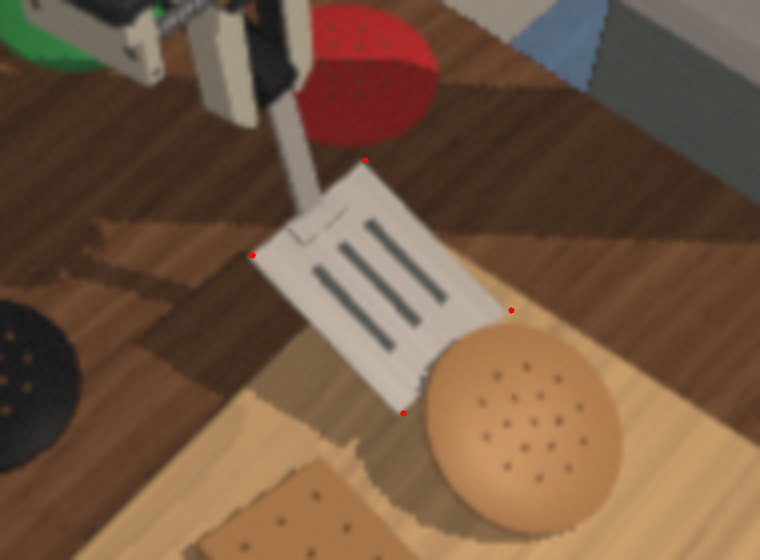

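The biscuit is tilted about 24° and still carried on the tip. I continue the arc.

```bash
python3 - <<'E'
from h import *
s=sense(); Q=.0845
for th in(24,28,32,36,40,44,48,52):
    b=max(8,th-5); yz=tipc(th,Q)+[.0002*(min(th,40)-8),0]
    print(th,b,yz,np.round(rel(s,*wp(yz,b)),3).tolist())
E
```

```text
24 19 [0.0241 0.0437] [0.002, 0.0, -0.001, 0.0, 0.0, 0.001]
28 23 [0.0273 0.0493] [0.002, -0.069, -0.001, -0.011, 0.0, -0.024]
32 27 [0.0309 0.0547] [0.002, -0.139, -0.002, -0.02, 0.001, -0.049]
36 31 [0.0349 0.0599] [0.002, -0.209, -0.002, -0.028, 0.001, -0.075]
40 35 [0.0392 0.0649] [0.002, -0.279, -0.002, -0.034, 0.001, -0.101]
44 39 [0.043  0.0696] [0.001, -0.349, -0.002, -0.039, 0.001, -0.127]
48 43 [0.0472 0.074 ] [0.001, -0.418, -0.002, -0.042, 0.001, -0.154]
52 47 [0.0517 0.0781] [0.001, -0.488, -0.002, -0.042, 0.001, -0.18]
```

>>> drive_tool:
  targets: [0.002,-0.035,-0.001,-0.006,0,-0.012,255,0.002,-0.069,-0.001,-0.011,0,-0.024,255,0.002,-0.104,-0.001,-0.0157,0,-0.0365,255,0.002,-0.139,-0.002,-0.02,0.001,-0.049,255,0.002,-0.174,-0.002,-0.0242,0.001,-0.062,255,0.002,-0.209,-0.002,-0.028,0.001,-0.075,255,0.002,-0.244,-0.002,-0.0312,0.001,-0.088,255,0.002,-0.279,-0.002,-0.034,0.001,-0.101,255,0.002,-0.314,-0.002,-0.0367,0.001,-0.114,255,0.001,-0.349,-0.002,-0.039,0.001,-0.127,255,0.001,-0.383,-0.002,-0.0406,0.001,-0.1405,255,0.001,-0.418,-0.002,-0.042,0.001,-0.154,255,0.001,-0.418,-0.002,-0.042,0.001,-0.154,255]

```text
clock: 11.6
position: [0.4467, 0.0134, 0.3779]
ee_rot: [0.44, 0.441, -0.552, 0.554]
ft_force: [-0.6, -1.3, -1.1]
finger_gap: 0.0216
```

```bash
python3 - <<'E'
from h import *
look("10",f=4)
E
```

```text
q [-0.1288  0.1024  1.8096 -0.2399  1.2083 -0.0487] p [0.4467 0.0134 0.3779] F [-0.555  -1.3475 -1.0797] M [-0.0602  0.0746  0.0049] gap 0.02162242954866084 t 11.6
grip [ 0.4469 -0.0398  0.2289] tip [0.4467 0.0472 0.0728]
scene 288 180
side 251 191
```

View pics/side_10.png

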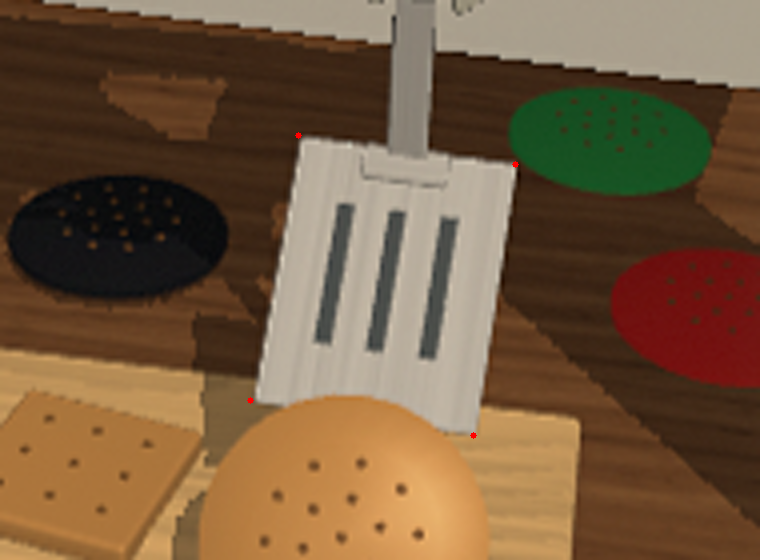

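View pics/scene_10.png

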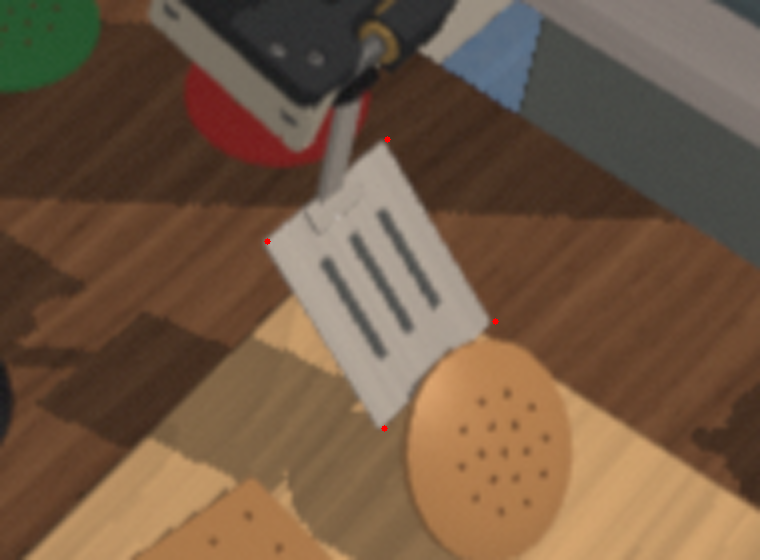

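At about 48° and still carried. I continue to near upright.

```bash
python3 - <<'E'
from h import *
s=sense(); Q=.0845
for th in(48,52,56,60,64,68,72,76,80,84,88):
    b=min(70,th-5); yz=tipc(th,Q)+[.0064+.0001*(th-48),0]
    print(th,b,yz,np.round(rel(s,*wp(yz,b)),3).tolist())
E
```

```text
48 43 [0.0472 0.074 ] [0.001, -0.002, 0.001, -0.0, 0.0, 0.0]
52 47 [0.0521 0.0781] [0.001, -0.071, 0.001, -0.012, 0.0, -0.024]
56 51 [0.0572 0.0819] [0.001, -0.141, 0.001, -0.021, 0.0, -0.049]
60 55 [0.0626 0.0853] [0.001, -0.211, 0.0, -0.029, 0.0, -0.074]
64 59 [0.0683 0.0884] [0.001, -0.281, 0.0, -0.036, 0.0, -0.1]
68 63 [0.0741 0.0912] [0.001, -0.351, 0.0, -0.04, 0.0, -0.127]
72 67 [0.0801 0.0935] [0.0, -0.42, 0.0, -0.043, 0.0, -0.154]
76 70 [0.0863 0.0954] [0.0, -0.473, 0.0, -0.045, 0.0, -0.175]
80 70 [0.0926 0.097 ] [0.0, -0.473, 0.0, -0.047, 0.0, -0.181]
84 70 [0.0989 0.0981] [0.0, -0.473, 0.0, -0.05, 0.0, -0.187]
88 70 [0.1054 0.0988] [0.0, -0.473, 0.0, -0.052, 0.0, -0.193]
```

>>> drive_tool:
  targets: [0.001,-0.036,0.001,-0.006,0,-0.012,255,0.001,-0.071,0.001,-0.012,0,-0.024,255,0.001,-0.106,0.001,-0.0167,0,-0.0365,255,0.001,-0.141,0.001,-0.021,0,-0.049,255,0.001,-0.176,0,-0.0252,0,-0.0615,255,0.001,-0.211,0,-0.029,0,-0.074,255,0.001,-0.246,0,-0.0327,0,-0.087,255,0.001,-0.281,0,-0.036,0,-0.1,255,0.001,-0.316,0,-0.0382,0,-0.1135,255,0.001,-0.351,0,-0.04,0,-0.127,255,0,-0.385,0,-0.0416,0,-0.1405,255,0,-0.42,0,-0.043,0,-0.154,255,0,-0.42,0,-0.043,0,-0.154,255]

```text
clock: 13.0
position: [0.4467, 0.1725, 0.3839]
ee_rot: [0.315, 0.317, -0.632, 0.633]
ft_force: [-0.0, 0.0, -2.0]
finger_gap: 0.0217
```

```bash
python3 - <<'E'
from h import *
look("11",f=4)
E
```

```text
q [ 0.3502  0.2654  1.6725 -0.6028  1.4765  0.49  ] p [0.4467 0.1725 0.3839] F [-0.013   0.0128 -2.0169] M [0.3689 0.1164 0.0133] gap 0.02167927904577354 t 13.0
grip [0.4466 0.0634 0.2694] tip [0.446  0.0794 0.0914]
scene 314 185
side 246 192
```

View pics/side_11.png

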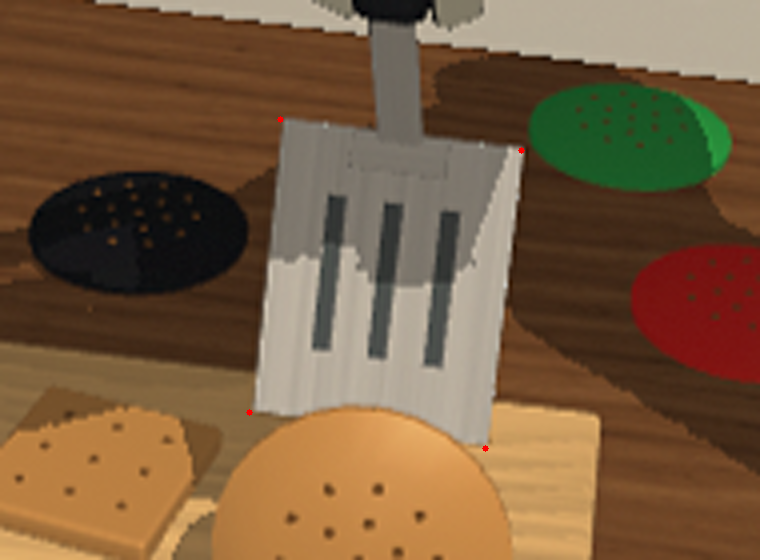

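View pics/scene_11.png

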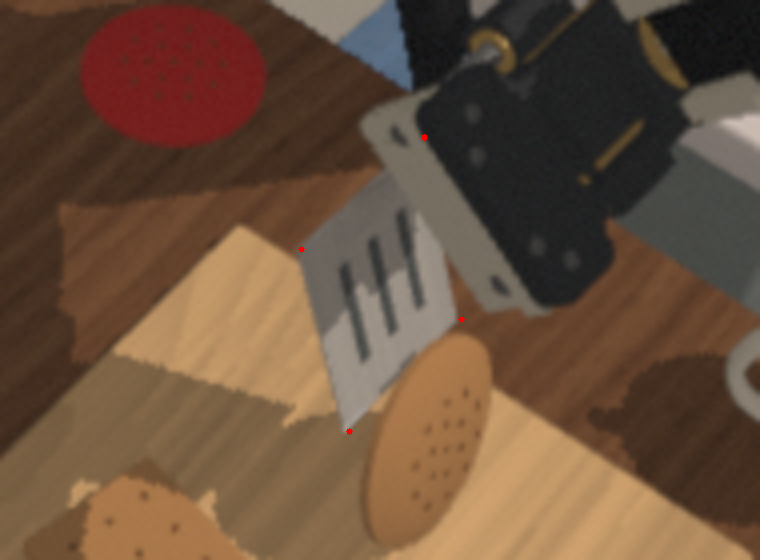

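The biscuit stands at about 72°, leaning on the blade tip. A slow push past upright tips it over.

```bash
python3 - <<'E'
from h import *
s=sense(); Q=.0845
for th in(72,76,80,84,88,92,95):
    b=min(72,th-5); yz=tipc(th,Q)+[.0064+.0001*(th-48),0]
    print(th,b,yz,np.round(rel(s,*wp(yz,b)),4).tolist())
E
```

```text
72 67 [0.0801 0.0935] [0.0014, -0.0014, 0.0016, -0.0006, 0.0001, 0.0003]
76 71 [0.0863 0.0954] [0.0013, -0.0712, 0.0015, -0.0122, 0.0002, -0.0238]
80 72 [0.0926 0.097 ] [0.0013, -0.0887, 0.0015, -0.0186, 0.0002, -0.0331]
84 72 [0.0989 0.0981] [0.0013, -0.0887, 0.0015, -0.0233, 0.0002, -0.0375]
88 72 [0.1054 0.0988] [0.0013, -0.0887, 0.0015, -0.0277, 0.0002, -0.0422]
92 72 [0.1118 0.0991] [0.0013, -0.0887, 0.0015, -0.0319, 0.0003, -0.0472]
95 72 [0.1167 0.099 ] [0.0013, -0.0887, 0.0015, -0.0347, 0.0003, -0.0512]
```

>>> drive_tool:
  targets: [0.001,-0.036,0.0015,-0.0064,0,-0.0117,255,0.001,-0.071,0.0015,-0.0122,0,-0.0238,255,0.001,-0.08,0.0015,-0.0154,0,-0.0285,255,0.001,-0.089,0.0015,-0.0186,0,-0.0331,255,0.001,-0.089,0.0015,-0.021,0,-0.0353,255,0.001,-0.089,0.0015,-0.0233,0,-0.0375,255,0.001,-0.089,0.0015,-0.0255,0,-0.0398,255,0.001,-0.089,0.0015,-0.0277,0,-0.0422,255,0.001,-0.089,0.0015,-0.0298,0,-0.0447,255,0.001,-0.089,0.0015,-0.0319,0,-0.0472,255,0.001,-0.089,0.0015,-0.0319,0,-0.0472,255,0.001,-0.089,0.0015,-0.0319,0,-0.0472,255]

```text
clock: 14.3
position: [0.4465, 0.2286, 0.3816]
ee_rot: [0.287, 0.288, -0.645, 0.647]
ft_force: [0.6, -0.3, -1.0]
finger_gap: 0.0216
```

```bash
python3 - <<'E'
from h import *
look("12",f=3)
E
```

```text
q [ 0.4679  0.3434  1.5945 -0.6415  1.5844  0.5845] p [0.4465 0.2286 0.3816] F [ 0.6142 -0.2778 -1.0463] M [0.405  0.0823 0.0352] gap 0.021634981638784648 t 14.3
grip [0.4468 0.1098 0.2772] tip [0.4467 0.1099 0.0985]
scene 301 172
side 209 178
```

View pics/side_12.png

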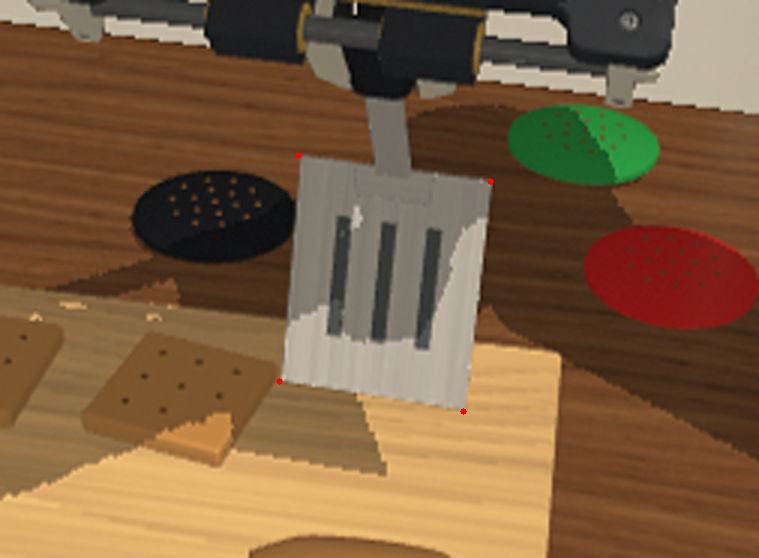

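View pics/scene_12.png

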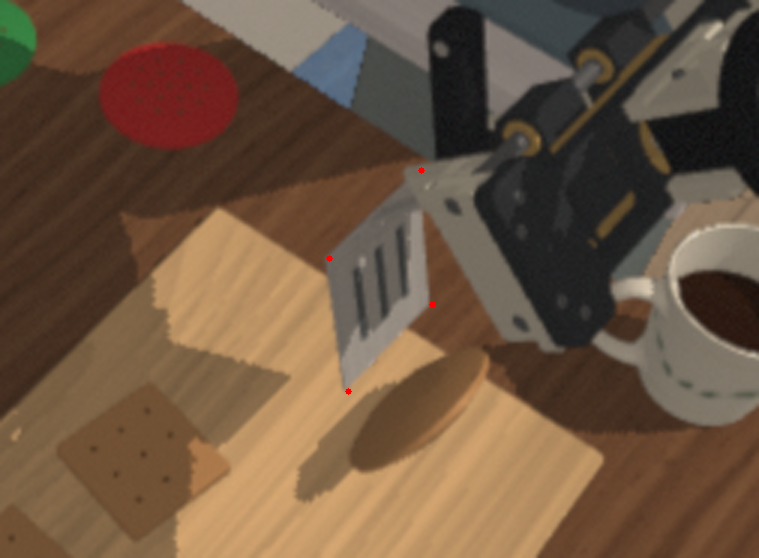

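The biscuit is past upright and falling away from the blade. I hold still while it settles.

>>> drive_tool:
  targets: [0,0,0,0,0,0,255,0,0,0,0,0,0,255,0,0,0,0,0,0,255,0,0,0,0,0,0,255,0,0,0,0,0,0,255,0,0,0,0,0,0,255]

```text
clock: 15.0
position: [0.4465, 0.2284, 0.3816]
ee_rot: [0.287, 0.288, -0.645, 0.647]
ft_force: [-0.1, 0.5, -2.2]
finger_gap: 0.0218
```

```bash
python3 - <<'E'
from h import *
log()
for n in("scene","side"):
    d=snapshot(n); cv2.imwrite(f"pics/{n}_13.png",d["img"]); pickle.dump(d,open(f"{n}_13.pkl","wb"))
E
```

```text
(no output)
```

View pics/scene_13.png

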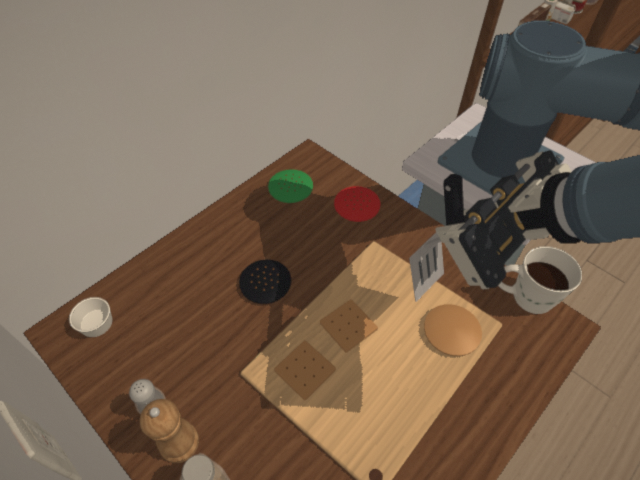

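View pics/side_13.png

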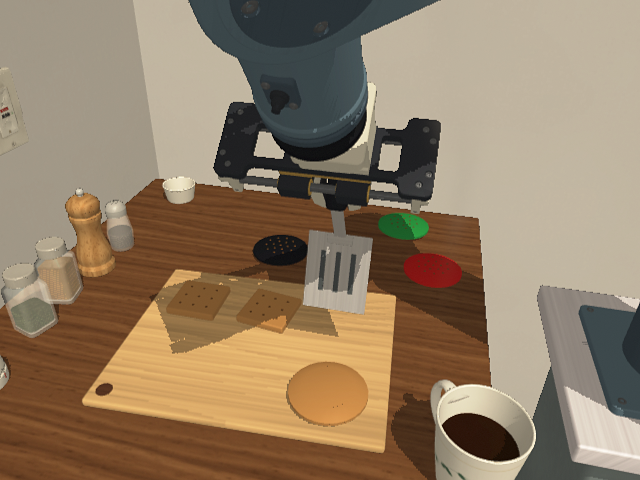

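The biscuit now lies flat on the board with its plain face up, scene pixel (452,329); the crackers lie where they were. Next I bring the turner back by the same path and lay it on its original spot.

```bash
python3 - <<'E'
from h import *
s=sense()
p,Rr=tool_for(Rw_t(90,8),[.446,-.030,.13],TIP); r=rel(s,p,Rr); print(p,r)
d=pickle.load(open("scene_13.pkl","rb")); print(plane(d,[(452,329)],.021))
E
```

```text
[ 0.4458 -0.2325  0.3606] [ 0.0023  1.1174  0.0014  0.3241 -0.0017  0.3284]
[[0.4397 0.1679 0.021 ]]
```

>>> drive_tool:
  targets: [0,0.09,0,0.02,0,0.03,255,0,0.18,0,0.045,0,0.056,255,0,0.27,0,0.072,0,0.083,255,0,0.37,0,0.101,0,0.111,255,0,0.46,0,0.129,0,0.138,255,0,0.56,0.001,0.158,-0.001,0.166,255,0,0.65,0.001,0.186,-0.001,0.193,255,0,0.74,0.001,0.213,-0.001,0.22,255,0,0.84,0.001,0.243,-0.001,0.249,255,0,0.93,0.001,0.27,-0.001,0.275,255,0.001,1.03,0.001,0.298,-0.002,0.303,255,0.002,1.117,0.001,0.324,-0.002,0.328,255,0.002,1.117,0.001,0.324,-0.002,0.328,255]

```text
clock: 16.4
position: [0.4451, -0.2373, 0.3593]
ee_rot: [0.588, 0.585, -0.396, 0.395]
ft_force: [-0.4, 0.5, -3.3]
finger_gap: 0.0217
```

```bash
python3 - <<'E'
from h import *
s=log(); print(s["position"],s["joint_positions"])
r,g=turner(s); print(g,g+r.apply(TIP))
# target: turner at original grip, yaw 1.2, lifted .12
for yaw,b,g in((45,4,None),(1.2,0,np.array([.482,-.2605,.175]))):
    if g is None:
        _,R2=tool_for(Rw_t(45,4),[0,0,0],[0,0,0]); pm=(s["position"]+[.42,-.2617,.32])/2; print(rel(s,pm,R2))
    else:
        p,Rr=tool_for(Rw_t(yaw,b),g,[0,0,0]); print(p,rel(s,p,Rr))
E
```

```text
[ 0.4451 -0.2373  0.3593] [-0.8081  0.2862  1.6473  0.2642  1.4934 -0.8617]
[ 0.4453 -0.1955  0.2068] [ 0.446  -0.0348  0.1287]
[ 0.7122  0.0653  0.3188  0.0136 -0.0125  0.0187]
[ 0.4194 -0.2616  0.3202] [ 1.3887  0.1088  0.6787  0.0271 -0.0256  0.0373]
```

>>> drive_tool:
  targets: [0.712,0.065,0.319,0.013,-0.012,0.019,255,0.712,0.065,0.319,0.013,-0.012,0.019,255,0.712,0.065,0.319,0.013,-0.012,0.019,255,0.712,0.065,0.319,0.013,-0.012,0.019,255,0.712,0.065,0.319,0.013,-0.012,0.019,255,1.389,0.109,0.679,0.027,-0.026,0.037,255,1.389,0.109,0.679,0.027,-0.026,0.037,255,1.389,0.109,0.679,0.027,-0.026,0.037,255,1.389,0.109,0.679,0.027,-0.026,0.037,255,1.389,0.109,0.679,0.027,-0.026,0.037,255,1.389,0.109,0.679,0.027,-0.026,0.037,255,1.389,0.109,0.679,0.027,-0.026,0.037,255]

```text
clock: 17.6
position: [0.4188, -0.2599, 0.3205]
ee_rot: [0.866, 0.009, -0.5, 0.007]
ft_force: [-0.1, -0.3, -2.1]
finger_gap: 0.0216
```

```bash
python3 - <<'E'
from h import *
s=look("14",("side",),f=3)
for z in(.115,.065,.058,.056):
    p,Rr=tool_for(Rw_t(1.2,0),[.482,-.2605,z],[0,0,0]); print(p,rel(s,p,Rr))
E
```

```text
q [-0.9394  0.1377  1.983   0.6069  0.7982  0.2265] p [ 0.4188 -0.2599  0.3205] F [-0.1026 -0.2865 -2.1237] M [-0.0068  0.5993 -0.0223] gap 0.021559381903180384 t 17.6
grip [ 0.4813 -0.2588  0.1753] tip [ 0.6512 -0.2551  0.1202]
side 162 69
[ 0.4194 -0.2616  0.2602] [0.0012 0.0005 0.0003 0.0525 0.0016 0.0296]
[ 0.4194 -0.2616  0.2102] [0.0012 0.0005 0.0003 0.0958 0.0014 0.0546]
[ 0.4194 -0.2616  0.2032] [0.0012 0.0005 0.0003 0.1019 0.0014 0.0581]
[ 0.4194 -0.2616  0.2012] [0.0012 0.0005 0.0003 0.1036 0.0014 0.0591]
```

View pics/side_14.png

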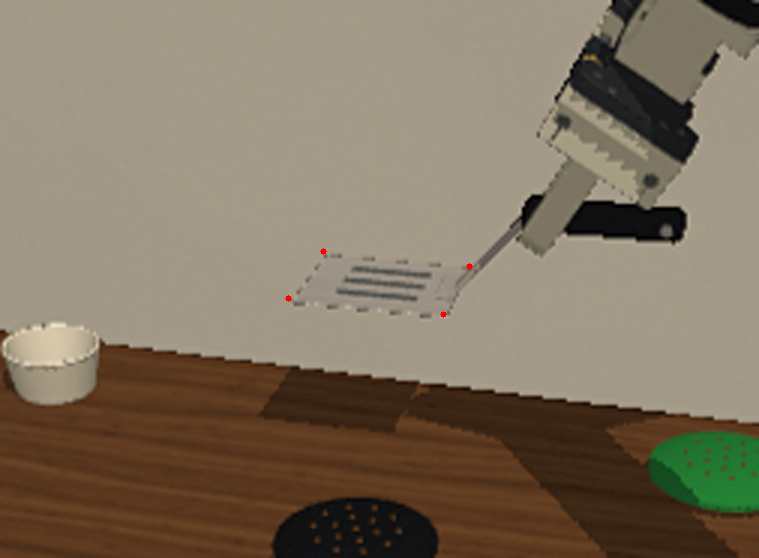

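The turner hangs level over its original spot, so I lower it.

>>> drive_tool:
  targets: [0.001,0,0,0.03,0.001,0.017,255,0.001,0,0,0.06,0.001,0.034,255,0.001,0,0,0.085,0.001,0.048,255,0.001,0,0,0.096,0.001,0.055,255,0.001,0,0,0.1,0.001,0.057,255,0.001,0,0,0.102,0.001,0.058,255,0.001,0,0,0.1036,0.001,0.059,255,0.001,0,0,0.1036,0.001,0.059,255]

```text
clock: 18.45
position: [0.4198, -0.2616, 0.202]
ee_rot: [0.866, 0.009, -0.5, 0.007]
ft_force: [-1.4, -0.6, -1.5]
finger_gap: 0.0215
```

```bash
python3 - <<'E'
from h import *
s=look("15",("side",),f=4)
E
```

```text
q [-0.9401  0.3455  2.1028  0.8891  0.5551 -0.1328] p [ 0.4198 -0.2616  0.202 ] F [-1.4388 -0.6493 -1.5256] M [ 0.0077  0.6351 -0.0511] gap 0.021541385984307597 t 18.45
grip [ 0.4825 -0.2606  0.0568] tip [ 0.6524 -0.2567  0.0018]
side 193 148
```

View pics/side_15.png

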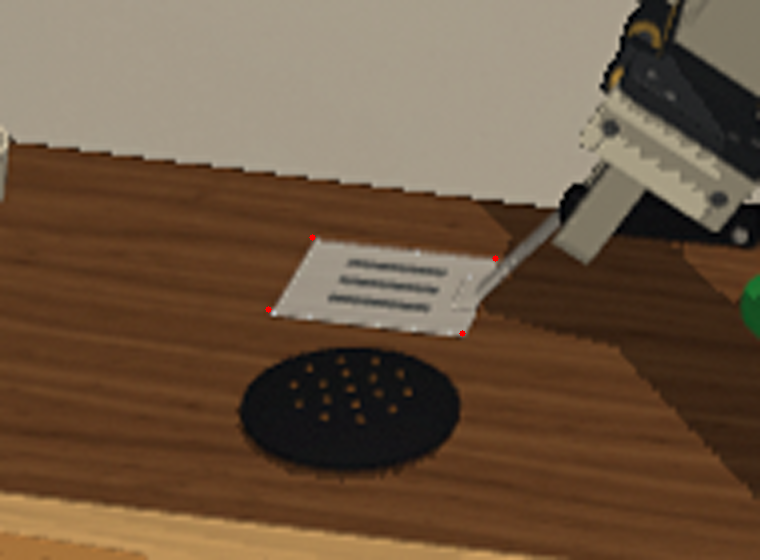

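About 1.8 mm above the table, with no contact force yet. I go a little lower and touch.

>>> drive_tool:
  targets: [0,0,0,0.0009,0,0.0005,255,0,0,0,0.0015,0,0.0009,255,0,0,0,0.0015,0,0.0009,255]

```text
clock: 18.8
position: [0.4199, -0.2618, 0.2007]
ee_rot: [0.866, 0.009, -0.499, 0.007]
ft_force: [-0.5, 0.7, 0.9]
finger_gap: 0.0219
```

The blade rests on the table (Fz rose). Release and back off along the fingers.

>>> drive_tool:
  targets: [0,0,0,0,0,0,180,0,0,0,0,0,0,170,0,0,0,0,0,0,140,0,0,0,0,0,0,80,0,0,0,0,0,0,40,0,0,0,0,0,0,20,0,0,0,0,0,0,20,0,0,0,0,0,0,20]

```text
clock: 19.6
position: [0.4199, -0.2618, 0.2007]
ee_rot: [0.866, 0.009, -0.499, 0.007]
ft_force: [0.0, 1.5, -0.3]
finger_gap: 0.0746
```

>>> drive_tool:
  targets: [0,0,0,-0.02,0,0,20,0,0,0,-0.06,0,0,20,0,0,0,-0.1,0,0,20,0,0,0,-0.14,0,0,20,0,0,0,-0.14,0,0,20,0,0,0,-0.14,0,0,20]

```text
clock: 20.2
position: [0.3495, -0.2632, 0.3227]
ee_rot: [0.867, 0.008, -0.499, 0.008]
ft_force: [-0.4, -0.0, 0.4]
finger_gap: 0.086
```

```bash
python3 - <<'E'
from h import *
s=log(); print(s["position"],s["ft_force"],s["finger_gap"],s["clock"],np.abs(s["qvel"]).max())
for n in("scene","side"):
    d=snapshot(n); cv2.imwrite(f"pics/{n}_16.png",d["img"]); pickle.dump(d,open(f"{n}_16.pkl","wb"))
    if n=="scene":
        cv2.imwrite("pics/bis_16.png",cv2.resize(d["img"][280:400,380:540],None,fx=4,fy=4,interpolation=cv2.INTER_CUBIC))
E
```

```text
[ 0.3495 -0.2632  0.3227] [-0.3607 -0.0178  0.4367] 0.08598036933241288 20.2 0.04319152645449644
```

View pics/scene_16.png

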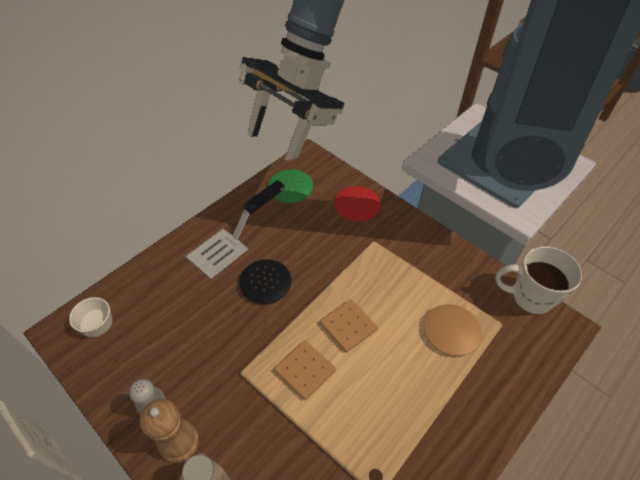

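View pics/side_16.png

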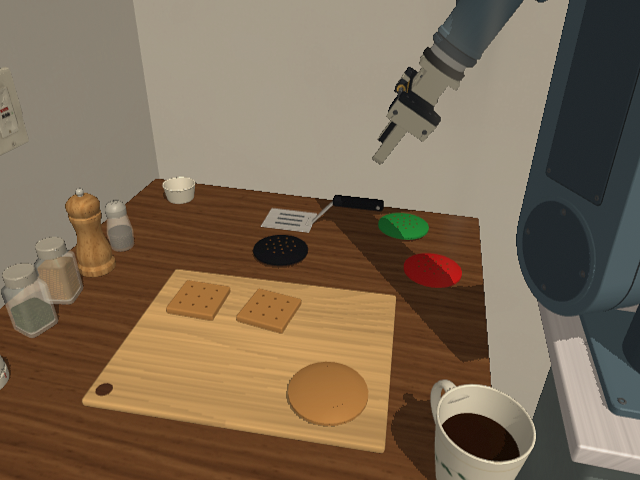

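View pics/bis_16.png

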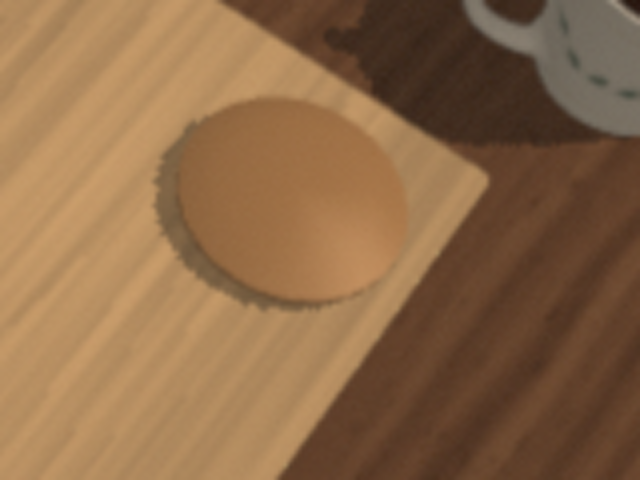

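The biscuit lies flat, plain side up and wholly on the board (scene (452,329)). The crackers are at their first pixels, (349,325) and (305,369), the turner lies flat on the table at (217,253), and the gripper is clear.

```bash
python3 -c "
from bench import job_done; print(job_done())"
```

```text
the job is handed in; nothing more can be done
None
```

I flipped the biscuit with the turner, laid the turner back down and handed the job in. I slipped the blade under the near rim, raised the rim slowly about the far edge and pushed it past upright. It fell over onto its pricked face. I then laid the turner blade-down on its original spot beside the board and let go, at about 20 s on the clock.

- **Last checks:** both cameras show the biscuit flat with its plain face up, wholly on the board and standing still. The crackers are at their first pixels, the turner is flat on the table, and the gripper is clear with almost no force on the wrist.
- **What did not go to plan:** when I tried to push the blade further under, the biscuit slid about 18 mm ahead of it. I did the flip with only about 9 mm of the blade under the rim. The biscuit ended near y = 0.168 m, a few millimetres from the board's left edge.
- **Disagreement:** with the turner lifted, the side camera showed the blade 2–3 px lower than my calculated position, while the scene camera agreed. I set the blade's height by touching the board with the tip.

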